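Change the check weight on a gated weight loader

TASK

Change the load on the check-weight loader from the small weight to the big one. Take the big knobbed weight out of the wooden block, hang it by its neck in the loader's empty right-hand yoke so that it is clear of the scale plate, and let go of it. Then bring the gated lever from its left leg back to neutral, across to the right and fully forward, so that the small weight is lifted off and hangs in its yoke while the big weight is set down to stand on the plate, with its yoke free of it; knock nothing else about.

Things in the scene. Friction and masses are not known exactly. Their poses are not given: they have to be found in the camera images.
- big_weight: Plain steel 500 g knobbed weight, loose. Origin: centre of its underside, z up. Body 42 mm dia. up to 42 mm; neck 11 mm dia. from 42 to 52 mm; knob 22 mm dia. from 52 to 64 mm (top). At the start it stands in the block, sunk level with the shoulder below its neck, so that only neck and knob stand out.
- small_weight: Plain steel 200 g knobbed weight, loose, at the start standing on the scale plate inside the lowered left-hand (small) yoke. Origin: centre of its underside. Body 28 mm dia. up to 30 mm, neck 9 mm dia. to 39 mm, knob 18 mm dia. to 49 mm.
- weight_block: Wooden block, fixed, 76 (x) x 130 (y) x 50 mm high, origin at the centre of its underside. Two bores 42 mm deep: the big weight's at y = +28 mm (44 mm wide), and an empty one (31 mm) at y = -34 mm where the small weight belongs. The bench balance, 120 mm high, stands between the block and the loader.
- check_loader: Check-weight loader, fixed, base 190 (x) x 250 (y) mm. Origin: centre of its underside; x points away from the operator, y to the left, z up. Grey lever box at the left, centre x 0, y +78, top z 105 mm. Small yoke at y 0, big yoke at y -85 mm, slot centres of both at x -40 mm. Two guide posts behind the yokes, front at x 58 mm, top at z 131 mm.
- yoke_big_seat (a point): Centre of the seat in the big yoke's slot, on the tines' upper face. Slot 15 mm wide, closed 8 mm behind this point (+x); tines reach 35 mm in front, flared at the tips; fork 31 mm wide overall. Cheeks 26 mm apart and a rear wall, 17 mm high, stand round the seat: a knob on the tines lies 5 mm below their edge. At the start empty, raised (neutral), 58 mm above the scale plate.
- yoke_small_seat (a point): The same point of the small yoke: slot 13 mm wide, cheeks 22 mm apart and 14 mm high. At the start lowered, free of the small weight's knob.
- free_bench (a point): Centre of a clear patch of bench, about 120 mm across, in front of the grey weight case; fixed. Anything may be set down there (or elsewhere).
- scale_plate: The loader's steel weighing plate, 90 x 156 mm; origin at the centre of its upper face, 36 mm above the bench. It spans x -87 to 3 mm and y -121 to 35 mm of the loader's frame and lies under both yokes.
- lever_knob (a point): Centre of the lever's black ball knob, 30 mm dia., on an 8 mm steel shaft 115 mm above the lever's pivot. The pivot lies in the loader's frame at x 0, y +78, z +55 mm. The shaft stands in an H-shaped gate (slots 11 mm wide): neutral slot along the loader's y, four legs along its x.
- lever_select (a joint): Sideways lean of the lever about the loader's x axis, rad: -0.25 in the left legs (small yoke), +0.25 in the right legs (big yoke); passes from one to the other only when lever_shift is near 0. Stays where it is left.
- lever_shift (a joint): Fore-and-aft lean of the lever (in the plane that leans sideways with lever_select), rad: 0 neutral (yoke raised), about +0.33 fully forward, away from the operator (yoke of that leg about 9 mm lower), -0.33 fully back (yoke about 9 mm higher). 0.31 at the start, in the left leg. Stays where it is left; moving it takes about 3 to 6 N at the knob.
- tri_clamp: Steel hygienic clamp ring lying flat, 69 x 94 x 18 mm, loose; a bystander to be left alone. Origin: centre of its underside.
- ferrule: Steel pipe ferrule, 50 mm dia., 22 mm high, loose; a bystander to be left alone. Origin: centre of its underside.
- coupler: Brass-coloured air coupler lying, 26 x 50 x 26 mm, loose; a bystander to be left alone. Origin: centre of its underside.
- marker_a: Marker pen lying, 124 mm long, 17 mm thick, loose; a bystander to be left alone. Origin: centre of its underside.
- timer: White bench timer, 27 x 62 x 56 mm high, loose; a bystander to be left alone. Origin: centre of its underside.
- calculator: Desk calculator lying flat, 112 x 68 x 15 mm, loose; a bystander to be left alone. Origin: centre of its underside.
- beaker_b: Steel beaker, 58 mm dia., 65 mm high, loose; a bystander to be left alone. Origin: centre of its underside.
- yoke_big: The right-hand (big) yoke: a level steel fork, tines 4 mm thick, open towards the operator (loader's -x). The big weight's neck is slid in between the tines from the front, then let down until its knob rests on them; it then hangs 6 mm clear of the plate. Fingers that hold the knob do not fit between the cheeks. Origin as point yoke_big_seat, axes as the loader's. Carries the weight without sagging.
- yoke_small: The small yoke itself (left-hand steel fork); same origin as point yoke_small_seat.
Not all that is in view belongs to the job. Leave any green look-alike of the big_weight alone.

How it is judged:
By the outcome, as a careful person would: the job done as asked, in the order asked, and still so for the second after the job is handed in, with the robot touching nothing.
It also fails if it takes over 67 s, if anything falls off the work surface, if the arm or the gripper's body presses on something with over 40 N, if the wrist force passes 120 N, or if a joint passes its speed limit or range.

ROBOT

A 7-joint arm with a two-finger parallel gripper is mounted at the origin on a cart in front of the work surface, level with it; the furniture and walls round the work are solid. World frame = base frame: x ahead of the robot, y to its left, z up, the work surface at z = 0. Lengths are in mm, angles in rad, forces in N, time in s.
With the tool pointing down it reaches from about 425 to 1025 mm from the base axis. Payload 9.4 kg.
Tool frame: the origin (TCP) lies on the centre line of the jaws, within the pads' length; the fingertips stand 8 mm ahead of it and the grasp point (between the pads) lies 11 mm behind it; z points along the fingers, y is the direction in which the jaws open and shut (so a half turn about z gives the same grasp; the last joint's range is limited). The gripper opens to 85 mm and grips with 20 to 120 N. Pads are 22 mm wide; open, the fingers measure 114 mm over their backs; the gripper's body (76 mm by 85 mm) begins 54 mm behind the grasp point. The pads swing forward as they close: fully open they stand 13 mm farther back than shut.
Start: joints at [-1.367, 0.599, -0.003, 1.599, 0.002, 0.943, -0.08], TCP at [200.919, 696.603, 239.275] pointing down, gripper open.
Joint ranges: [-2.57, 2.57], [-0.35, 1.97], [-1.29, 1.29], [0.11, 2.56], [-1.05, 4.19], [0.11, 1.86], [-2.63, 2.63]. Speed limits (rad/s): [2.22, 2.22, 3.01, 3.01, 3.14, 3.14, 3.14].

INTERFACE

Orientations are given as a rotation vector (axis times angle).
In Python, from plant import r gives the robot as it stands.
- The arm moves only by the tool servo_tool, never from a script. Its argument "increments" is a list that holds one entry, the list of rows, each a list of 6 numbers: the shift along the tool's x, y, z scaled (see below), then the turn, a rotation vector about the tool's x, y, z scaled (see below). A call has 1 to 5 rows; each row shifts and turns the pose as measured when the row begins, along the tool's axes as they then stand; what a row does not reach is not made up. The controller multiplies each number of a shift by 15 cm and each number of a turn by 2 pi rad. A row lasts 1/10 s, in which the tool goes at most 50 mm and 8.59 degrees, less where a joint would pass 70% of its speed; a pose out of reach is approached as far as the arm can. A call with a number of a shift or a turn outside -1 to 1 is refused whole. A call with a gripper value outside its range is refused whole. "claw" is the gripper's target within -1 to 1 (fully open at 1, half-way at 0, shut at -1), set as the call begins (left out, the last holds). The fingers move at their own pace and stop on an object; "grip_force" is the grip in N (left out, the last holds). Time passes only in rows, so rows that do not move let the fingers close. It gives the time, the measured TCP pose, the force and the opening at its end, in the units of the state.
- r.observe(): the state, without advancing time (a new reading comes with each control period).
- r.read_camera(name): name is "scene" or "top"; returns a dict with "color" (400x640x3 uint8, red, green, blue), "depth" (400x640 float32, mm along the optical axis (not along the pixel's ray), 0 where there is no reading), "camera_matrix" (3x3 intrinsics, pixels), "pose" (4x4, takes a point from camera to world coordinates). Camera axes: x right, y up, looking along -z (the intrinsics and any distortion apply to the point x, -y, -z); pixel columns grow to the right and rows downward; lengths in mm; the calibration is good to about 2 mm. A picture is of the moment at which its call begins.
- r.job_done(): hands the job in, once; it reports no verdict.
The state is a dict: "t": time; "joint_positions": joint angles; "joint_vel": joint speeds; "joint_efforts": joint torques, N m; "eef_pos": TCP position; "tcp_rot": TCP orientation; "force": force on the tool from outside, world axes, zero at the start; "moment": the same for the moment, N m; "width": finger opening in mm.
Only numpy, scipy, OpenCV 4.12 (cv2) and the standard library are available. Lean on these libraries where they do the work, as an engineer would, in place of code of your own. Each camera call takes 0.05 s, during which the arm holds its last target. There are 200 camera calls.

## Working session

There is one attempt and no reset: what is moved stays moved. The work goes in short steps, Python scripts to look and compute and a tool call to move; the robot and the scene stay as the last step left them, time stands still between calls to the robot, and variables do not carry over. Pictures are saved under pics/ and viewed, about 8 in all and at most 12, crops included, and the job is handed in when it is done.

Besides the shell and the picture viewer there is one more tool, called after "Request:" as a command line: name --argument value ..., lists and objects as JSON in quotes. servo_tool: Moves the arm, as the interface text tells. Shifts and turns lie within -1 to 1; 1 stands for 15 cm of shift or 2 pi rad of turn. Its arguments: {"type":"object","properties":{"increments":{"type":"array","items":{"type":"array","items":{"type":"array","items":{"type":"number"}}}},"claw":{"type":"number"},"grip_force":{"type":"number"}},"required":["increments"]}

```bash
ls; mkdir -p pics; cat > h.py <<'E'
import numpy as np, cv2
from plant import r
def cam(n):
    d=r.read_camera(n); np.savez('/tmp/%s.npz'%n,**{k:d[k] for k in('color','depth','camera_matrix','pose')}); return d
def load(n): return dict(np.load('/tmp/%s.npz'%n))
def ray(d,u,v):
    K=d['camera_matrix'];P=d['pose']
    c=np.array([(u-K[0,2])/K[0,0],-(v-K[1,2])/K[1,1],-1.])
    return P[:3,3],P[:3,:3]@c
def onz(d,u,v,z):
    o,w=ray(d,u,v); return o+w*(z-o[2])/w[2]
def dep(d,u,v):
    o,w=ray(d,u,v); return o+w*d['depth'][int(v),int(u)]
def proj(d,p):
    P=d['pose'];K=d['camera_matrix'];c=P[:3,:3].T@(np.asarray(p)-P[:3,3]);c=c/-c[2]
    return K[0,0]*c[0]+K[0,2],-K[1,1]*c[1]+K[1,2]
def tri(d1,a,d2,b):
    o1,w1=ray(d1,*a);o2,w2=ray(d2,*b)
    A=np.stack([w1,-w2],1);s=np.linalg.lstsq(A,o2-o1,rcond=None)[0]
    p,q=o1+s[0]*w1,o2+s[1]*w2; return (p+q)/2,np.linalg.norm(p-q)
def show(im,name,box=None,f=1):
    if box: x0,y0,x1,y1=box; im=im[y0:y1,x0:x1]
    im=cv2.resize(im,None,fx=f,fy=f,interpolation=cv2.INTER_CUBIC)
    cv2.imwrite('pics/'+name,im[:,:,::-1])
E
python3 - <<'E'
from h import *
for n in('scene','top'):
    d=cam(n); show(d['color'],n+'1.png',f=1.25); print(n,d['pose'].round(3).tolist(),d['camera_matrix'].tolist(),list(d))
print(r.observe())
E
```

```text
pics
scene [[-0.51, 0.382, -0.771, -316.521], [-0.86, -0.227, 0.457, 529.352], [-0.001, 0.896, 0.444, 648.923], [0.0, 0.0, 0.0, 1.0]] [[403.26724606936494, 0.0, 318.17533261153244], [0.0, 403.26724606936494, 201.20248840917745], [0.0, 0.0, 1.0]] ['color', 'depth', 'camera_matrix', 'pose']
top [[0.023, 0.986, -0.163, 365.015], [-1.0, 0.024, 0.003, 22.459], [0.007, 0.163, 0.987, 1385.854], [0.0, 0.0, 0.0, 1.0]] [[396.7785807454019, 0.0, 319.7071619915164], [0.0, 396.7785807454019, 201.11694354534936], [0.0, 0.0, 1.0]] ['color', 'depth', 'camera_matrix', 'pose']
{'t': 0.1, 'joint_positions': array([-1.36674012,  0.60001696, -0.00249905,  1.60005759,  0.00178706,
        0.94290484, -0.07981428]), 'joint_vel': array([-0.00048778, -0.0008724 ,  0.00088505, -0.00160956, -0.00104407,
        0.00079014, -0.00034017]), 'joint_efforts': array([ 5.89966367e-03, -7.77991748e+01,  1.57015175e+00, -2.58622688e+01,
        1.26767694e-02,  5.52532219e-03,  4.80387058e-06]), 'eef_pos': array([200.80483083, 696.2059259 , 238.52153631]), 'tcp_rot': array([-4.39556657e-01, -3.11063886e+00,  2.17403313e-03]), 'force': array([-0.16692125,  0.40368758,  0.74003617]), 'moment': array([ 0.01063008,  0.03035212, -0.00257608]), 'width': 85.56080614656211}
```

View pics/scene1.png

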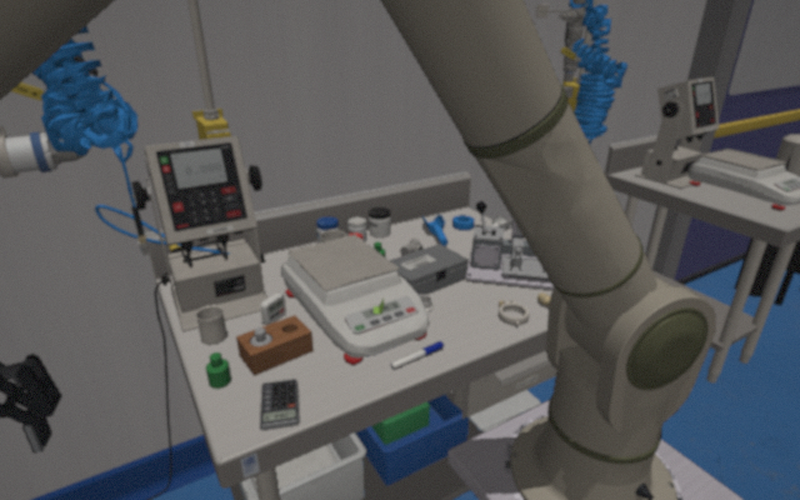

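View pics/top1.png

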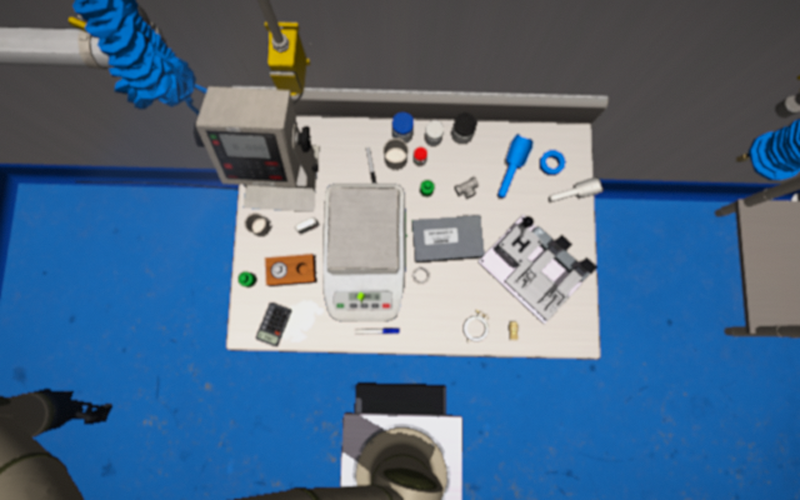

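The scene view shows the wooden block at about (275,345) and the loader partly hidden behind the arm at (510,250). In the top view the block is at (290,270) and the loader at (540,268), turned. Three things could be the knobbed weight: the steel one in the block at top (279,268), the green look-alike at (247,279) and the green one at (427,187). The steel one in the block fits the description. I'll confirm it in a crop.

```bash
python3 - <<'E'
from h import *
t=load('top');s=load('scene')
a=cv2.resize(t['color'][160:270,370:490],None,fx=5,fy=5,interpolation=cv2.INTER_CUBIC) # loader
b=cv2.resize(t['color'][190:245,180:262],None,fx=2.4,fy=2.4,interpolation=cv2.INTER_CUBIC)
c=cv2.resize(s['color'][245:310,160:255],None,fx=2.1,fy=2.1,interpolation=cv2.INTER_CUBIC)
im=np.zeros((550,800,3),np.uint8); im[:a.shape[0],:600]=a
im[:b.shape[0],602:602+b.shape[1]]=b[:,:198]; im[200:200+c.shape[0],601:601+c.shape[1]]=c[:,:199]
show(im,'crop1.png')
print(dep(t,223.5,214),dep(t,233,219))
for p in [(223,214),(241,214)]: print('block top',onz(t,*p,50))
E
```

```text
[530.24603934 336.72630262  75.75601687] [516.90205773 309.11203597  53.05949211]
block top [533.4531686  344.59537194  50.        ]
block top [534.93849618 283.71063179  50.        ]
```

View pics/crop1.png

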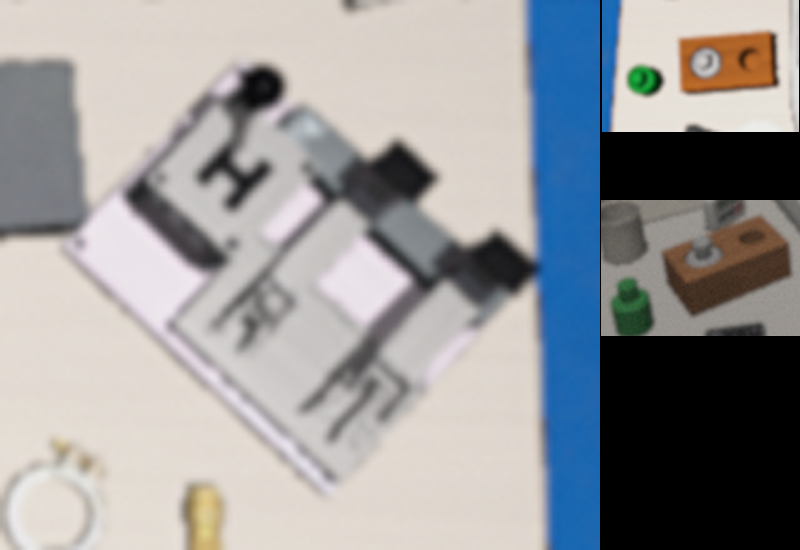

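The crop confirms it: the steel knob stands in the left bore of the wooden block at about top px (223,214), and the right bore is empty. The free-standing knobbed weight beside the block is green and stays untouched. The loader is turned about 45° to the right, with its lever at the upper left (ball at crop (262,87)) and its forks open to the lower left. Next I measure.

```bash
python3 - <<'E'
from h import *
from scipy.spatial.transform import Rotation as R
t=load('top');s=load('scene')
for d,box,n in((t,(205,195,260,235),'top'),(s,(180,255,260,305),'scene')):
    x0,y0,x1,y1=box
    hsv=cv2.cvtColor(d['color'],cv2.COLOR_RGB2HSV)
    br=cv2.inRange(hsv,(3,90,40),(20,255,255)); m=np.zeros_like(br);m[y0:y1,x0:x1]=br[y0:y1,x0:x1]
    c=max(cv2.findContours(m,0,2)[0],key=cv2.contourArea); print(n,'rect',cv2.minAreaRect(c),cv2.boxPoints(cv2.minAreaRect(c)).round(1).tolist())
    h=cv2.convexHull(c); inside=np.zeros_like(m); cv2.fillPoly(inside,[h],255); g=(inside>0)&(br==0)
    nn,lab,st,ce=cv2.connectedComponentsWithStats(g.astype(np.uint8)); print([(st[i].tolist(),ce[i].round(1).tolist()) for i in range(1,nn) if st[i][4]>8])
# top depth world z around weight
for v in range(208,221): print(v,[int(dep(t,u,v)[2]) for u in range(214,233)])
Rm=R.from_rotvec(r.observe()['tcp_rot']).as_matrix();print(Rm.round(3))
# loader yaw: depth points
print('hand pts')
g=lambda x,y:(370+(x+.5)/5-.5,160+(y+.5)/5-.5)
for nm,p,z in[('baseL',(65,243),12),('baseB',(328,495),12),('plFL',(170,325),36),('plFR',(330,478),36),('ball',(262,87),161)]:
    q=g(*p);print(nm,q,onz(t,*q,z).round(1),dep(t,*map(round,q)).round(1))
for nm,p in[('free',(455,290)),('ferr',(421,275)),('clamp',(475,326)),('coupler',(513,329))]:
    print(nm,onz(t,p[0]/1.25,p[1]/1.25,0).round(0))
E
```

```text
top rect ((231.8724365234375, 215.46897888183594), (22.671417236328125, 39.52964782714844), 85.2363510131836) [[211.1999969482422, 205.8000030517578], [250.60000610351562, 202.5], [252.5, 225.10000610351562], [213.10000610351562, 228.39999389648438]]
[([217, 210, 13, 13, 130], [222.8, 215.8])]
scene rect ((220.0, 274.4999694824219), (32.12529373168945, 57.19416427612305), 68.19859313964844) [[187.5, 270.20001220703125], [240.60000610351562, 249.0], [252.5, 278.79998779296875], [199.39999389648438, 300.0]]
[([200, 260, 18, 18, 212], [208.1, 269.8])]
208 [53, 50, 47, 51, 54, 46, 51, 49, 51, 45, 53, 48, 51, 48, 45, 46, 45, 49, 52]
209 [49, 43, 49, 50, 47, 51, 55, 49, 50, 48, 50, 51, 52, 46, 49, 47, 48, 51, 47]
210 [50, 49, 42, 50, 51, 51, 51, 46, 42, 48, 46, 52, 57, 51, 48, 48, 49, 50, 42]
211 [46, 51, 53, 48, 52, 41, 46, 49, 50, 46, 54, 50, 41, 47, 50, 50, 48, 47, 45]
212 [50, 53, 49, 48, 43, 49, 52, 51, 52, 47, 53, 46, 47, 53, 53, 50, 49, 52, 47]
213 [51, 50, 53, 47, 48, 71, 73, 69, 73, 71, 52, 53, 51, 49, 46, 47, 52, 46, 53]
214 [53, 48, 45, 47, 53, 69, 69, 72, 75, 75, 71, 50, 45, 52
[... 322 characters left out ...]
47, 49, 55, 57, 47, 49]
219 [50, 50, 52, 46, 51, 53, 51, 48, 55, 51, 49, 46, 50, 53, 51, 50, 50, 53, 47]
220 [50, 48, 49, 46, 43, 48, 47, 53, 49, 45, 52, 50, 48, 47, 44, 52, 55, 47, 52]
[[-0.961  0.277 -0.   ]
 [ 0.277  0.961 -0.001]
 [-0.    -0.001 -1.   ]]
hand pts
baseL (382.6, 208.2) [ 572.3 -202.9   12. ] [ 572.8 -204.1   13.7]
baseB (435.2, 258.6) [ 401.8 -383.3   12. ] [ 400.5 -384.     7.1]
plFL (403.6, 224.6) [ 513.8 -270.7   36. ] [ 512.7 -272.7   33.4]
plFR (435.6, 255.2) [ 412.5 -377.9   36. ] [ 413.2 -379.    36.9]
ball (422.0, 177.0) [ 652.8 -303.6  161. ] [ 649.6 -300.   174.6]
free [ 488. -140.    0.]
ferr [528. -44.   0.]
clamp [ 390. -195.    0.]
coupler [ 384. -301.    0.]
```

```bash
cat >> h.py <<'E'
from scipy.spatial.transform import Rotation as R
def down(ya,tilt=0,az=None):
    """tool y at azimuth ya deg (horizontal), z down tilted by `tilt` deg toward azimuth ya-90"""
    a=np.radians(ya);y=np.array([np.cos(a),np.sin(a),0]);f=np.array([np.sin(a),-np.cos(a),0])
    T=np.radians(tilt);z=np.array([0,0,-1])*np.cos(T)+f*np.sin(T)
    return R.from_matrix(np.stack([np.cross(y,z),y,z],1))
def plan(p1,R1,smax=40,tmax=8,p0=None,R0=None,n=None):
    o=r.observe()
    p=np.array(o['eef_pos'] if p0 is None else p0);Q=R.from_rotvec(o['tcp_rot']) if R0 is None else R0
    dr=(Q.inv()*R1).as_rotvec();d=np.array(p1,float)-p
    n=n or int(max(1,np.ceil(np.linalg.norm(d)/smax),np.ceil(np.degrees(np.linalg.norm(dr))/tmax)))
    print('n',n,'dist',np.linalg.norm(d).round(1),'turn',np.degrees(np.linalg.norm(dr)).round(1))
    rows=[]
    for i in range(n):
        rows.append(np.r_[Q.inv().apply(d/n)/150,dr/n/2/np.pi].round(3).tolist()); Q=Q*R.from_rotvec(dr/n)
    for i in range(0,n,5): print(str([rows[i:i+5]]).replace(' ',''))
    return np.array(p1,float),R1
def log():
    o=r.observe()
    with open('log.txt','a') as f: f.write(' '.join(map(str,[*o['joint_positions'],*o['eef_pos'],*o['tcp_rot']]))+'\n')
    print('t',round(o['t'],2),'q',np.round(o['joint_positions'],3),'p',np.round(o['eef_pos'],1),'F',np.round(o['force'],1),'w',round(o['width'],1))
    return o
E
python3 - <<'E'
from h import *
t=load('top')
vv,uu=np.mgrid[205:225,212:232]; z=np.array([[dep(t,u,v)[2] for u in range(212,232)] for v in range(205,225)])
m=z>61;print('knob px',uu[m].mean(),vv[m].mean(),m.sum(),z[m].mean(),onz(t,uu[m].mean(),vv[m].mean(),72),onz(t,222.8,215.8,52))
log()
plan([528,342,200],down(123))
E
```

```text
knob px 221.44444444444446 215.13888888888889 36 108.0477549943478 [526.73352823 344.21968748  72.        ] [527.0574612  344.40093722  52.        ]
t 0.1 q [-1.367  0.6   -0.002  1.6    0.002  0.943 -0.08 ] p [200.8 696.2 238.5] F [-0.2  0.4  0.7] w 85.6
n 13 dist 483.7 turn 49.1
[[[-0.212,-0.128,0.02,-0.0,-0.0,-0.01],[-0.203,-0.142,0.02,-0.0,-0.0,-0.01],[-0.193,-0.155,0.02,-0.0,-0.0,-0.01],[-0.182,-0.167,0.02,-0.0,-0.0,-0.01],[-0.171,-0.179,0.02,-0.0,-0.0,-0.01]]]
[[[-0.159,-0.19,0.02,-0.0,-0.0,-0.01],[-0.146,-0.2,0.02,-0.0,-0.0,-0.01],[-0.132,-0.209,0.02,-0.0,-0.0,-0.01],[-0.118,-0.217,0.02,-0.0,-0.0,-0.01],[-0.104,-0.224,0.02,-0.0,-0.0,-0.01]]]
[[[-0.089,-0.231,0.02,-0.0,-0.0,-0.01],[-0.073,-0.236,0.02,-0.0,-0.0,-0.01],[-0.058,-0.24,0.02,-0.0,-0.0,-0.01]]]
```

Request:
servo_tool --increments '[[[-0.212, -0.128, 0.02, 0, 0, -0.01], [-0.203, -0.142, 0.02, 0, 0, -0.01], [-0.193, -0.155, 0.02, 0, 0, -0.01], [-0.182, -0.167, 0.02, 0, 0, -0.01], [-0.171, -0.179, 0.02, 0, 0, -0.01]]]' --claw 0.3

```text
t: 0.6
eef_pos: [323.0, 559.8, 220.0]
tcp_rot: [0.088, -3.136, 0.003]
force: [1.1, -0.3, -0.2]
width: 55.7
```

Request:
servo_tool --increments '[[[-0.159, -0.19, 0.02, 0, 0, -0.01], [-0.146, -0.2, 0.02, 0, 0, -0.01], [-0.132, -0.209, 0.02, 0, 0, -0.01], [-0.118, -0.217, 0.02, 0, 0, -0.01], [-0.104, -0.224, 0.02, 0, 0, -0.01]]]'

```text
t: 1.1
eef_pos: [453.6, 417.4, 202.7]
tcp_rot: [0.599, -3.077, 0.005]
force: [1.2, 0.2, 0.6]
width: 55.6
```

Request:
servo_tool --increments '[[[-0.089, -0.231, 0.02, 0, 0, -0.01], [-0.073, -0.236, 0.02, 0, 0, -0.01], [-0.058, -0.24, 0.02, 0, 0, -0.01], [0, 0, 0, 0, 0, 0]]]'

```text
t: 1.5
eef_pos: [535.9, 325.8, 191.4]
tcp_rot: [0.889, -3.004, 0.01]
force: [-0.1, -0.3, 0.3]
width: 55.6
```

```bash
python3 - <<'E'
from h import *
log()
s=cam('scene')
plan([527,344,140],down(123))
show(s['color'],'s2.png',(330,90,530,250),4)
E
```

```text
t 1.5 q [-0.474  0.549 -0.245  1.859  0.188  0.767  1.325] p [535.9 325.8 191.4] F [-0.1 -0.3  0.3] w 55.6
n 2 dist 54.4 turn 0.6
[[[-0.011,0.057,0.172,-0.0,-0.001,0.0],[-0.01,0.057,0.172,-0.0,-0.001,0.0]]]
```

View pics/s2.png

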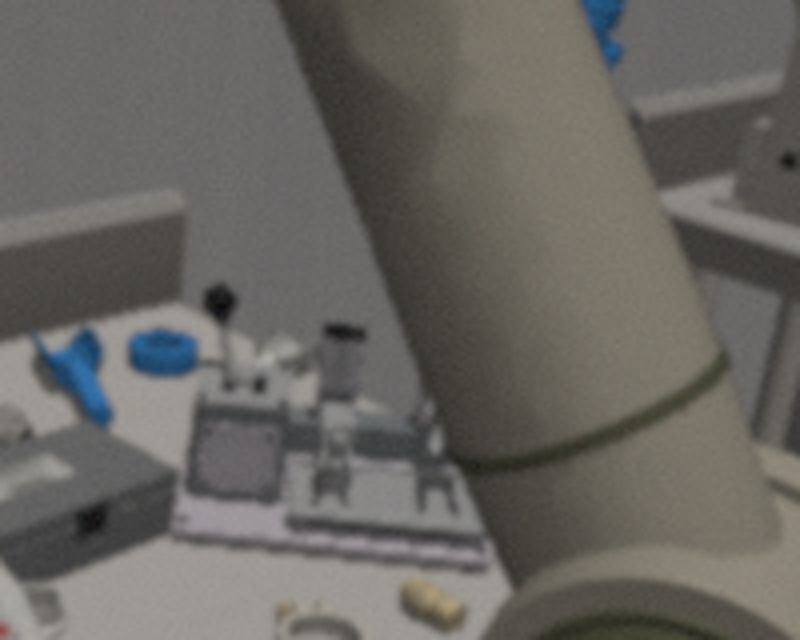

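The scene view shows the lever ball at (385,164), the small yoke at (412,210) and the big yoke at (439,210). All are visible, along with the plate's left front corner at (401,221).

Request:
servo_tool --increments '[[[-0.011, 0.057, 0.172, 0, -0.001, 0], [-0.01, 0.057, 0.172, 0, -0.001, 0], [0, 0, 0, 0, 0, 0]]]'

```text
t: 1.85
eef_pos: [525.8, 346.5, 139.3]
tcp_rot: [-0.889, 3.009, 0.002]
force: [0.5, -0.2, -0.0]
width: 55.4
```

```bash
python3 - <<'E'
from h import *
log()
plan([527,344,62],down(123),smax=30)
s=load('scene');t=load('top')
print('plFL',tri(t,(403.6,224.6),s,(401.2,221.2)))
print('knob',tri(t,(221.4,215.3),load('scene'),(208,265.5)))
E
```

```text
t 1.85 q [-0.523  0.612 -0.225  1.903  0.215  0.647  1.264] p [525.8 346.5 139.3] F [ 0.5 -0.2 -0. ] w 55.4
n 3 dist 77.3 turn 0.2
[[[0.001,-0.006,0.172,0.0,0.0,-0.0],[0.001,-0.006,0.172,0.0,0.0,-0.0],[0.001,-0.006,0.172,0.0,0.0,-0.0]]]
plFL (array([ 516.16925731, -273.51447853,   19.7589648 ]), np.float64(1.942076842192458))
knob (array([526.7050737 , 345.31677313,  66.70264886]), np.float64(0.6590483298266445))
```

Request:
servo_tool --increments '[[[0.001, -0.006, 0.172, 0, 0, 0], [0.001, -0.006, 0.172, 0, 0, 0], [0.001, -0.006, 0.165, 0, 0, 0], [0, 0, 0, 0, 0, 0]]]'

```text
t: 2.25
eef_pos: [526.0, 348.8, 64.8]
tcp_rot: [-0.894, 3.005, 0.005]
force: [-1.8, -1.5, 0.1]
width: 55.3
```

Request:
servo_tool --increments '[[[0, 0, 0, 0, 0, 0], [0, 0, 0, 0, 0, 0], [0, 0, 0, 0, 0, 0], [0, 0, 0, 0, 0, 0], [0, 0, 0, 0, 0, 0]]]' --claw -1 --grip_force 60

```text
t: 2.75
eef_pos: [528.3, 347.6, 70.5]
tcp_rot: [-0.89, 3.003, 0.001]
force: [0.5, 0.8, -5.1]
width: 19.3
```

Request:
servo_tool --increments '[[[0, 0, -0.1, 0, 0, 0], [0, 0, -0.2, 0, 0, 0], [0, 0, -0.25, 0, 0, 0], [0, 0, -0.25, 0, 0, 0], [0, 0, -0.25, 0, 0, 0]]]'

```text
t: 3.25
eef_pos: [522.9, 347.0, 232.8]
tcp_rot: [-0.898, 3.01, -0.0]
force: [-0.1, 0.1, -5.1]
width: 19.0
```

```bash
python3 - <<'E'
from h import *
log()
s=cam('scene');t=cam('top')
a=cv2.resize(s['color'][170:330,140:290],None,fx=3.6,fy=3.6,interpolation=cv2.INTER_CUBIC)
show(a,'s3.png')
E
```

```text
t 3.25 q [-0.498  0.5   -0.263  1.828  0.169  0.835  1.307] p [522.9 347.  232.8] F [-0.1  0.1 -5.1] w 19.0
```

View pics/s3.png

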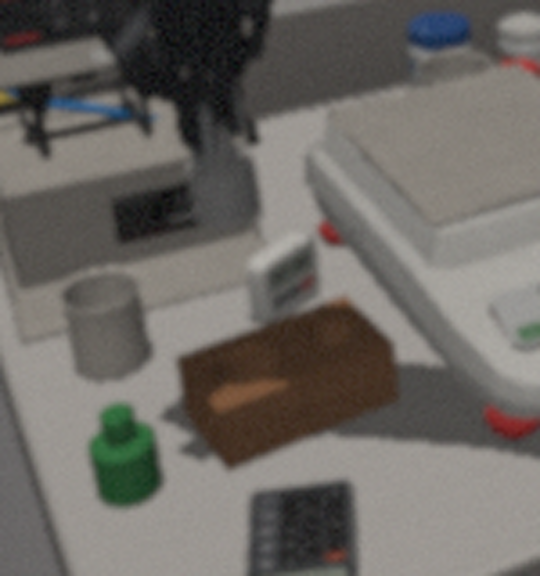

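The weight hangs upright in the jaws and the block, green weight and beaker are undisturbed. My plan is to set it down on the free bench and regrip it by the 42 mm body with the tool straight down. The fingers then straddle the 31 mm fork while the neck slides in.

```bash
python3 - <<'E'
from h import *
p,Q=plan([480,-140,240],down(46.6),smax=36)
E
```

```text
n 14 dist 491.2 turn 76.6
[[[0.146,-0.183,-0.003,0.0,0.0,0.015],[0.127,-0.196,-0.003,0.0,0.0,0.015],[0.108,-0.207,-0.003,0.0,0.0,0.015],[0.088,-0.217,-0.002,0.0,0.0,0.015],[0.067,-0.224,-0.002,0.0,0.0,0.015]]]
[[[0.045,-0.229,-0.002,0.0,0.0,0.015],[0.023,-0.233,-0.002,0.0,0.0,0.015],[0.001,-0.234,-0.002,0.0,0.0,0.015],[-0.022,-0.233,-0.002,0.0,0.0,0.015],[-0.044,-0.23,-0.002,0.0,0.0,0.015]]]
[[[-0.065,-0.225,-0.002,0.0,0.0,0.015],[-0.086,-0.217,-0.001,0.0,0.0,0.015],[-0.107,-0.208,-0.001,0.0,0.0,0.015],[-0.126,-0.197,-0.001,0.0,0.0,0.015]]]
```

Request:
servo_tool --increments '[[[0.146, -0.183, -0.003, 0, 0, 0.015], [0.127, -0.196, -0.003, 0, 0, 0.015], [0.108, -0.207, -0.003, 0, 0, 0.015], [0.088, -0.217, -0.002, 0, 0, 0.015], [0.067, -0.224, -0.002, 0, 0, 0.015]]]'

```text
t: 3.85
eef_pos: [505.5, 176.4, 240.1]
tcp_rot: [-0.161, 3.126, 0.02]
force: [0.4, -1.1, -5.0]
width: 19.3
```

Request:
servo_tool --increments '[[[0.045, -0.229, -0.002, 0, 0, 0.015], [0.023, -0.233, -0.002, 0, 0, 0.015], [0.001, -0.234, -0.002, 0, 0, 0.015], [-0.022, -0.233, -0.002, 0, 0, 0.015], [-0.044, -0.23, -0.002, 0, 0, 0.015]]]'

```text
t: 4.35
eef_pos: [484.1, -4.0, 239.9]
tcp_rot: [0.599, 3.077, 0.026]
force: [0.5, -1.3, -5.1]
width: 19.2
```

Request:
servo_tool --increments '[[[-0.065, -0.225, -0.002, 0, 0, 0.015], [-0.086, -0.217, -0.001, 0, 0, 0.015], [-0.107, -0.208, -0.001, 0, 0, 0.015], [-0.126, -0.197, -0.001, 0, 0, 0.015], [0, 0, 0, 0, 0, 0]]]'

```text
t: 4.85
eef_pos: [464.8, -151.6, 239.5]
tcp_rot: [1.198, 2.901, 0.028]
force: [0.2, 0.3, -4.8]
width: 19.5
```

```bash
python3 - <<'E'
from h import *
log()
plan([485,-140,75],down(46.6),smax=36)
s=cam('scene');t=cam('top')
show(s['color'],'s4.png',(330,130,500,260),4.6)
E
```

```text
t 4.85 q [ 0.105  0.318  0.137  2.138 -0.094  0.685  1.095] p [ 464.8 -151.6  239.5] F [ 0.2  0.3 -4.8] w 19.5
n 5 dist 166.2 turn 1.8
[[[-0.009,0.026,0.22,0.001,-0.0,-0.001],[-0.009,0.027,0.22,0.001,-0.0,-0.001],[-0.009,0.028,0.22,0.001,-0.0,-0.001],[-0.009,0.028,0.22,0.001,-0.0,-0.001],[-0.009,0.029,0.219,0.001,-0.0,-0.001]]]
```

View pics/s4.png

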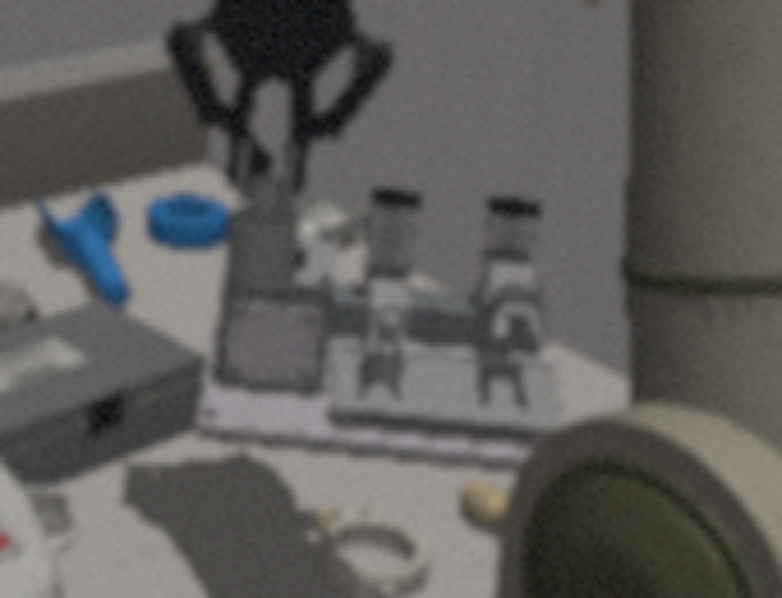

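The weight hangs upright below the jaws (crop (262,250)). Both yokes and the posts are now visible from the scene camera.

```bash
python3 - <<'E'
from h import *
s=load('scene')
from scipy.optimize import brentq
o=s['pose'][:3,3];c=np.array([464.8,-151.6]);u=(o[:2]-c);u/=np.linalg.norm(u);e=c+21*u
for v in(195,196,197): print(v,brentq(lambda z:proj(s,[*e,z])[1]-v,50,300),proj(s,[*e,180]))
E
```

```text
195 173.0118018785595 (np.float64(385.3057185233768), np.float64(192.69324656011355))
196 169.97012147454987 (np.float64(385.3057185233768), np.float64(192.69324656011355))
197 166.92100593709463 (np.float64(385.3057185233768), np.float64(192.69324656011355))
```

Request:
servo_tool --increments '[[[-0.009, 0.026, 0.22, 0, 0, 0], [-0.009, 0.027, 0.22, 0, 0, 0], [-0.009, 0.028, 0.22, 0, 0, 0], [-0.009, 0.028, 0.2, 0, 0, 0], [0, 0.02, 0.05, 0, 0, 0]]]'

```text
t: 5.45
eef_pos: [488.3, -127.6, 102.1]
tcp_rot: [1.166, 2.908, 0.041]
force: [-0.8, 0.4, -4.9]
width: 19.0
```

Request:
servo_tool --increments '[[[0, 0, 0.12, 0, 0, 0], [0, 0, 0.06, 0, 0, 0], [0, 0, 0.02, 0, 0, 0], [0, 0, 0.02, 0, 0, 0]]]'

```text
t: 5.85
eef_pos: [490.8, -122.8, 69.6]
tcp_rot: [1.156, 2.912, 0.045]
force: [0.2, -0.1, -4.9]
width: 19.0
```

Request:
servo_tool --increments '[[[0, 0, 0.015, 0, 0, 0], [0, 0, 0.015, 0, 0, 0]]]'

```text
t: 6.05
eef_pos: [491.7, -122.8, 66.3]
tcp_rot: [1.155, 2.91, 0.046]
force: [0.1, 0.8, -5.0]
width: 18.7
```

Request:
servo_tool --increments '[[[0, 0, 0.014, 0, 0, 0], [0, 0, 0.014, 0, 0, 0]]]'

```text
t: 6.25
eef_pos: [492.3, -122.9, 62.7]
tcp_rot: [1.155, 2.908, 0.046]
force: [-0.5, 0.8, -4.9]
width: 19.3
```

Request:
servo_tool --increments '[[[0, 0, 0.014, 0, 0, 0]]]'

```text
t: 6.35
eef_pos: [492.5, -123.0, 60.6]
tcp_rot: [1.155, 2.908, 0.046]
force: [1.0, 0.5, -5.0]
width: 19.0
```

Request:
servo_tool --increments '[[[0, 0, 0.012, 0, 0, 0]]]'

```text
t: 6.45
eef_pos: [492.2, -123.0, 59.2]
tcp_rot: [1.155, 2.908, 0.046]
force: [-7.5, 1.2, 34.9]
width: 18.9
```

Request:
servo_tool --increments '[[[0, 0, 0.012, 0, 0, 0]]]'

```text
t: 6.55
eef_pos: [492.0, -123.0, 59.1]
tcp_rot: [1.156, 2.907, 0.047]
force: [-8.9, 1.3, 48.2]
width: 19.0
```

Request:
servo_tool --increments '[[[0, 0, 0.012, 0, 0, 0]]]'

```text
t: 6.65
eef_pos: [492.0, -123.0, 59.2]
tcp_rot: [1.155, 2.906, 0.048]
force: [-6.9, 1.6, 32.0]
width: 19.1
```

Request:
servo_tool --increments '[[[0, 0, -0.005, 0, 0, 0], [0, 0, 0, 0, 0, 0], [0, 0, 0, 0, 0, 0], [0, 0, 0, 0, 0, 0]]]' --claw 0.45

```text
t: 7.05
eef_pos: [493.2, -123.5, 61.4]
tcp_rot: [1.155, 2.902, 0.049]
force: [0.1, 0.3, 0.9]
width: 62.1
```

```bash
python3 - <<'E'
from h import *
o=log()
plan([492,-123,40],down(46.6),smax=8)
E
```

```text
t 7.05 q [ 0.132  0.631  0.026  2.245 -0.174  0.246  1.135] p [ 493.2 -123.5   61.4] F [0.1 0.3 0.9] w 62.1
n 3 dist 21.5 turn 2.1
[[[0.003,-0.003,0.048,0.002,0.0,0.0],[0.003,-0.002,0.048,0.002,0.0,0.0],[0.003,-0.002,0.048,0.002,0.0,0.0]]]
```

Request:
servo_tool --increments '[[[0.003, -0.003, 0.06, 0.002, 0, 0], [0.003, -0.002, 0.06, 0.002, 0, 0], [0.003, -0.002, 0.06, 0.002, 0, 0], [0, 0, 0.04, 0, 0, 0]]]'

```text
t: 7.45
eef_pos: [492.3, -122.9, 25.5]
tcp_rot: [1.16, 2.916, -0.01]
force: [0.1, 0.7, -0.7]
width: 61.8
```

```bash
python3 - <<'E'
from h import *
o=log(); print(R.from_rotvec(o['tcp_rot']).as_matrix()[:,2])
plan([492,-123,24],down(46.6),smax=8)
E
```

```text
t 7.45 q [ 0.086  0.704  0.061  2.247 -0.17   0.193  1.114] p [ 492.3 -122.9   25.5] F [ 0.1  0.7 -0.7] w 61.8
[ 5.03228564e-04 -7.36144097e-03 -9.99972778e-01]
n 1 dist 1.5 turn 0.4
[[[0.001,-0.002,0.01,-0.001,0.001,0.0]]]
```

Request:
servo_tool --increments '[[[0, 0, 0, 0, 0, 0], [0, 0, 0, 0, 0, 0], [0, 0, 0, 0, 0, 0], [0, 0, 0, 0, 0, 0]]]' --claw -1 --grip_force 60

```text
t: 7.85
eef_pos: [491.6, -122.5, 24.3]
tcp_rot: [1.16, 2.919, -0.012]
force: [0.2, 0.1, -4.0]
width: 40.5
```

Request:
servo_tool --increments '[[[0, 0, -0.1, 0, 0, 0], [0, 0, -0.25, 0, 0, 0], [0, 0, -0.25, 0, 0, 0], [0, 0, -0.2, 0, 0, 0], [0, 0, 0, 0, 0, 0]]]'

```text
t: 8.35
eef_pos: [489.5, -121.8, 146.0]
tcp_rot: [-1.159, -2.913, 0.013]
force: [0.4, 0.3, -5.9]
width: 40.3
```

```bash
python3 - <<'E'
from h import *
o=log(); print(R.from_rotvec(o['tcp_rot']).as_matrix()[:,2])
t=cam('top')
show(t['color'],'t5.png',(360,160,500,275),5.2)
E
```

```text
t 8.35 q [ 0.021  0.486  0.149  2.187 -0.134  0.484  1.085] p [ 489.5 -121.8  146. ] F [ 0.4  0.3 -5.9] w 40.3
[-0.00885677 -0.00566627 -0.99994472]
```

View pics/t5.png

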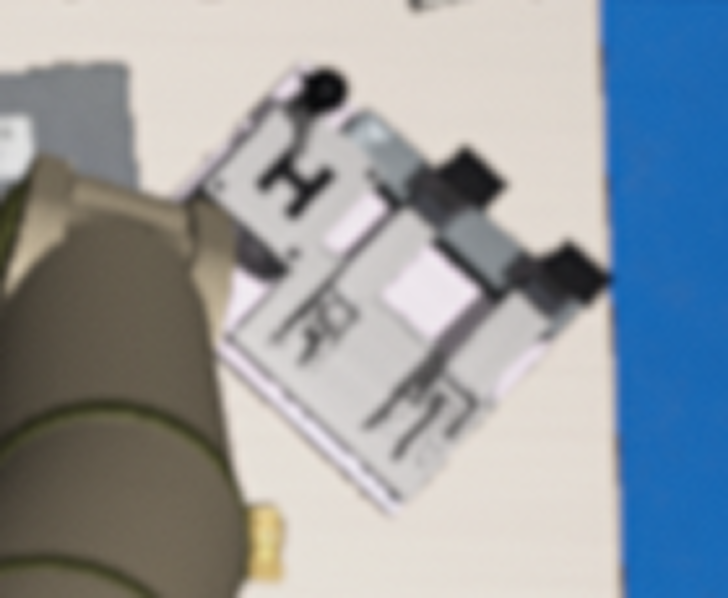

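The top crop shows the H-gate at (295,185) and the big fork at about (415,420), opening to the lower left, with its cheeks at (450,405). I'll use averaged depth to refine the fork's position.

```bash
cat > lod.py <<'E'
from h import *
O=np.array([555,-356.5]);th=np.radians(-43.4)
X=np.array([np.cos(th),np.sin(th)]);Y=np.array([-np.sin(th),np.cos(th)])
def L(p): d=np.asarray(p)[:2]-O; return np.array([d@X,d@Y,p[2]])
def W(x,y,z): return np.r_[O+x*X+y*Y,z]
E
python3 - <<'E'
from lod import *
ds=[];cs=[]
for i in range(8):
    d=r.read_camera('top'); ds.append(d['depth']); cs.append(d['color'].astype(float))
t=d; D=np.array(ds); D[D==0]=np.nan; t['depth']=np.nanmedian(D,0); t['color']=np.mean(cs,0).astype(np.uint8)
np.savez('/tmp/topm.npz',**{k:t[k] for k in('color','depth','camera_matrix','pose')})
u0,v0=[int(round(a)) for a in proj(t,W(-40,-85,94))]; print(u0,v0)
P=np.array([[L(dep(t,u,v)) for u in range(370,480)] for v in range(165,265)])
print('z map'); 
for v in range(v0-8,v0+14): print(v,' '.join('%3d'%P[v-165,u-370,2] for u in range(u0-14,u0+14)))
for nm,c in(('big',-85),('small',0)):
    q=P.reshape(-1,3); m=(abs(q[:,1]-c)<25)&(q[:,0]<10)&(q[:,0]>-95)
    for lo,hi in((78,102),(102,125)):
        k=q[m&(q[:,2]>lo)&(q[:,2]<hi)]; print(nm,lo,len(k),k.mean(0).round(1),k.min(0).round(1),k.max(0).round(1))
        front=k[k[:,0]<-50]; print('   front part y', len(front), front[:,1].mean() if len(front) else 0)
E
```

```text
444 238
z map
230  37  37  35  36  35  36  37  37  37  36  37  36  36  36  34  95  95  95  93  94  93  95  94  95  92  94  95  96
231  35  35  38  35  36  36  36  35  38  36  37  37  35  37  92  94  96  94  93  95  93  93  93  92  92  95  92  93
232  34  36  33  34  35  33  35  36  36  36  34  33  35  35 103 109 109  93  94  95  92  95  95  92  94  93  95  17
233  35  35  36  34  37  35  34  37  35  37  36  36  36 103 110  97 106 109  93  95  94  95  95  94  94  94  15  15
234  36  38  37  36  34  38  35  37  36  35  35  36 103 111  93  93  96 106 111  94  94  95  94  93  95  16  16  16
235  37  36  37  37  37  36  37  35  36  33  38 101 112  92  91  95  94  95 105 111  93  94  92  94  15  16  14  14
236  37  36  35  35  37  34  36  37  37  35 100 111  92  38  38  36  95  93  94 103 111  93  95  38  17  15  13   0
237  35  33  36  36  36  38  35  35  35  99 111  95  37  36  38  34  35  94  94  95 103 112  36  35  41  13   0   0
238  36  37  33  36  36  36  36  37  93  97  95  92  36  37  36  35  35  35  92  92  94 108 111  36  37  40   1   0
239  34  36  36  35  37  36  38  94  93  9
[... 1285 characters left out ...]
  38  35   0   0   2  -2   0   0   0   1   1   1   0   2   0   0
251  14  16  35  35  36  34  35  36  37  37  37  37  37   0   0   1   0   1   0   0   0   0   1  -2   0   0   2   0
big 78 169 [-25.9 -85.   94.4] [ -76.7 -102.    91.1] [  9.9 -69.3 101.4]
   front part y 41 -84.95197779804187
big 102 33 [-36.2 -86.4 108.4] [ -54.5 -100.   102.1] [-27.  -69.7 112.9]
   front part y 4 -91.77646862976333
small 78 51 [-40.   -1.6  84.4] [-54.8 -13.5  78.9] [-29.4  12.4  87.8]
   front part y 5 -5.009989011298516<stdin>:14: RuntimeWarning: Mean of empty slice.
  ret = um.true_divide(
Traceback (most recent call last):
ValueError: zero-size array to reduction operation minimum which has no identity
```

```bash
python3 - <<'E'
from lod import *
t=load('topm')
# supersampled height map (nearest depth) -> fork footprint in loader frame at z=94
us=np.arange(430,456,.25);vs=np.arange(226,252,.25)
pts=[]
for v in vs:
    for u in us:
        z=dep(t,round(u),round(v))[2]
        if z>85:
            q=L(onz(t,u,v,94 if z<100 else 111)); pts.append([*q[:2],z])
p=np.array(pts)
for x in range(-76,-10,4):
    k=p[abs(p[:,0]-x)<2];k=k[(k[:,1]<-60)&(k[:,1]>-112)]
    if len(k)==0: print(x);continue
    y=np.sort(k[:,1]); g=np.diff(y); i=g.argmax()
    print(x,'ext %.1f %.1f'%(y[0],y[-1]),'slot %.1f %.1f c %.1f'%(y[i],y[i+1],(y[i]+y[i+1])/2) if g[i]>4 else '', 'mid %.1f'%((y[0]+y[-1])/2))
print('x min',p[:,0].min(), 'slot closed:')
c=p[abs(p[:,1]+85.5)<3]; print(np.sort(c[:,0])[:5])
E
```

```text
-76 ext -102.5 -67.9 slot -94.7 -75.7 c -85.2 mid -85.2
-72 ext -103.8 -68.4 slot -95.9 -76.4 c -86.1 mid -86.1
-68 ext -103.3 -69.1 slot -93.3 -77.0 c -85.1 mid -86.2
-64 ext -101.2 -68.1 slot -92.3 -78.9 c -85.6 mid -84.7
-60 ext -100.8 -69.4 slot -90.7 -79.0 c -84.9 mid -85.1
-56 ext -101.5 -68.4 slot -92.0 -78.5 c -85.2 mid -85.0
-52 ext -101.0 -65.9 slot -91.0 -79.2 c -85.1 mid -83.4
-48 ext -101.5 -66.5 slot -92.3 -79.3 c -85.8 mid -84.0
-44 ext -100.5 -67.1 slot -91.8 -76.7 c -84.3 mid -83.8
-40 ext -101.2 -66.2 slot -91.3 -77.8 c -84.6 mid -83.7
-36 ext -101.8 -67.4 slot -92.6 -84.8 c -88.7 mid -84.6
-32 ext -100.8 -66.5  mid -83.6
-28 ext -102.1 -68.7  mid -85.4
-24 ext -99.9 -67.6 slot -97.0 -91.4 c -94.2 mid -83.8
-20 ext -101.0 -67.8  mid -84.4
-16 ext -100.5 -67.9  mid -84.2
-12 ext -100.1 -68.6  mid -84.3
x min -78.32440814649945 slot closed:
[-34.43324817 -33.85799092 -33.82539907 -33.28272847 -33.25007995]
```

```bash
python3 - <<'E'
from lod import *
print(W(-110,-85,0),W(-41.5,-85,0))
p,Q=plan(W(-110,-85,130),down(46.6),smax=36)
plan(W(-110,-85,72),down(46.6),smax=30,p0=p,R0=Q)
E
```

```text
[ 416.67434777 -342.67922084    0.        ] [ 466.44471274 -389.74471533    0.        ]
n 7 dist 232.8 turn 0.9
[[[-0.096,-0.2,0.014,-0.0,-0.0,0.0],[-0.096,-0.2,0.013,-0.0,-0.0,0.0],[-0.096,-0.2,0.013,-0.0,-0.0,0.0],[-0.096,-0.2,0.013,-0.0,-0.0,0.0],[-0.096,-0.2,0.012,-0.0,-0.0,0.0]]]
[[[-0.096,-0.2,0.012,-0.0,-0.0,0.0],[-0.096,-0.2,0.012,-0.0,-0.0,0.0]]]
n 2 dist 58.0 turn 0.0
[[[0.0,0.0,0.193,0.0,0.0,0.0],[0.0,0.0,0.193,0.0,0.0,0.0]]]
```

Request:
servo_tool --increments '[[[-0.096, -0.2, 0.014, 0, 0, 0], [-0.096, -0.2, 0.013, 0, 0, 0], [-0.096, -0.2, 0.013, 0, 0, 0], [-0.096, -0.2, 0.013, 0, 0, 0], [-0.096, -0.2, 0.012, 0, 0, 0]]]'

```text
t: 9.3
eef_pos: [438.5, -279.2, 130.4]
tcp_rot: [-1.138, -2.911, 0.013]
force: [0.7, -0.5, -4.8]
width: 40.1
```

Request:
servo_tool --increments '[[[-0.096, -0.2, 0.012, 0, 0, 0], [-0.096, -0.2, 0.012, 0, 0, 0], [0, 0, 0, 0, 0, 0]]]'

```text
t: 9.6
eef_pos: [415.2, -350.3, 125.3]
tcp_rot: [-1.147, -2.906, 0.016]
force: [-0.2, 0.6, -5.2]
width: 40.5
```

```bash
python3 - <<'E'
from lod import *
o=log(); print(L(o['eef_pos']).round(1),R.from_rotvec(o['tcp_rot']).as_matrix()[:,2])
plan(W(-110,-85,70),down(46.6),smax=20)
E
```

```text
t 9.6 q [ 0.519  0.553  0.099  2.11  -0.08   0.497  1.494] p [ 415.2 -350.3  125.3] F [-0.2  0.6 -5.2] w 40.5
[-105.8  -91.6  125.3] [-0.02040004 -0.00295606 -0.99978753]
n 3 dist 55.9 turn 1.2
[[[0.008,0.017,0.123,-0.001,-0.001,0.0],[0.008,0.016,0.123,-0.001,-0.001,0.0],[0.009,0.015,0.123,-0.001,-0.001,0.0]]]
```

Request:
servo_tool --increments '[[[0.008, 0.017, 0.123, -0.001, -0.001, 0], [0.008, 0.016, 0.123, -0.001, -0.001, 0], [0.009, 0.015, 0.115, -0.001, -0.001, 0], [0, 0, 0, 0, 0, 0]]]'

```text
t: 10.0
eef_pos: [415.8, -344.0, 68.0]
tcp_rot: [1.157, 2.914, 0.001]
force: [-0.8, 0.7, -4.1]
width: 40.4
```

```bash
python3 - <<'E'
from lod import *
o=log(); print(L(o['eef_pos']).round(1),R.from_rotvec(o['tcp_rot']).as_matrix().round(3).tolist())
plan(W(-110,-85,69.3),down(46.6),smax=20)
s=cam('scene');t=cam('top')
a=cv2.resize(s['color'][150:270,400:500],None,fx=4.6,fy=4.6,interpolation=cv2.INTER_CUBIC)
b=cv2.resize(t['color'][200:280,390:460],None,fx=4.8,fy=4.8,interpolation=cv2.INTER_CUBIC)
im=np.zeros((560,800,3),np.uint8);im[:a.shape[0],:a.shape[1]]=a;im[:b.shape[0],462:462+b.shape[1]]=b[:,:338]
show(im,'s6.png')
E
```

```text
t 10.0 q [ 0.549  0.64   0.056  2.161 -0.107  0.336  1.509] p [ 415.8 -344.    68. ] F [-0.8  0.7 -4.1] w 40.4
[-109.7  -86.5   68. ] [[-0.727, 0.686, 0.006], [0.686, 0.727, -0.002], [-0.006, 0.003, -1.0]]
n 1 dist 2.0 turn 0.4
[[[0.002,0.01,-0.009,0.0,0.001,0.0]]]
```

View pics/s6.png

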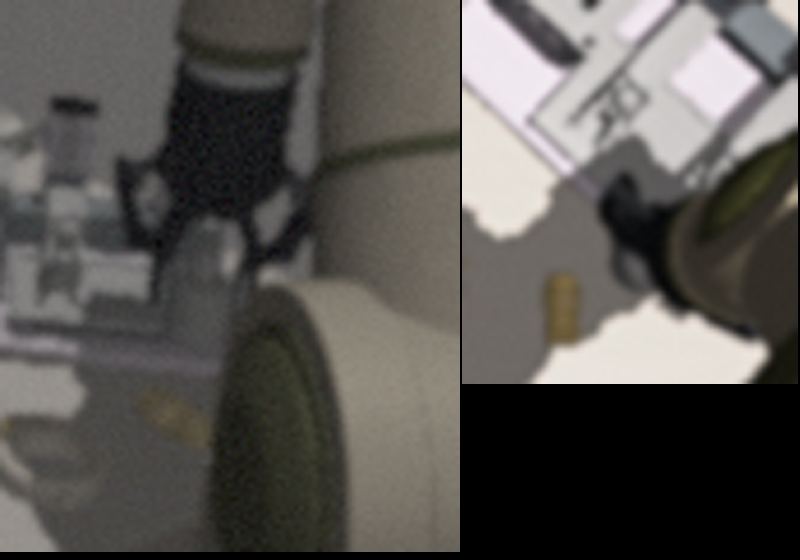

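The scene crop shows the weight upright between the fingers at about (200,280), in front of the big yoke. Nothing is touched, and the top view is mostly hidden by the wrist. I now slide in slowly, watching the force.

Request:
servo_tool --increments '[[[0.002, 0.01, -0.009, 0, 0.001, 0], [-0.06, 0, 0, 0, 0, 0], [-0.06, 0, 0, 0, 0, 0], [0, 0, 0, 0, 0, 0]]]'

```text
t: 10.5
eef_pos: [434.6, -358.5, 73.8]
tcp_rot: [1.156, 2.913, 0.001]
force: [4.2, -5.1, -14.8]
width: 40.3
```

```bash
python3 - <<'E'
from lod import *
o=log(); print(L(o['eef_pos']).round(1))
plan(W(-75,-85,69.3),down(46.6),smax=8)
E
```

```text
t 10.5 q [ 0.548  0.646  0.062  2.107 -0.105  0.384  1.51 ] p [ 434.6 -358.5   73.8] F [  4.2  -5.1 -14.8] w 40.3
[-86.1 -84.2  73.8]
n 2 dist 12.0 turn 0.5
[[[-0.037,-0.003,0.015,0.0,0.001,0.0],[-0.037,-0.003,0.015,0.0,0.001,0.0]]]
```

Request:
servo_tool --increments '[[[0.01, 0, 0.02, 0, 0, 0], [0, 0, 0.012, 0, 0, 0], [0, 0, 0, 0, 0, 0]]]'

```text
t: 10.8
eef_pos: [435.3, -358.8, 69.4]
tcp_rot: [1.155, 2.91, -0.001]
force: [-0.3, 0.7, -5.2]
width: 40.4
```

```bash
python3 - <<'E'
from lod import *
o=log(); print(L(o['eef_pos']).round(1))
plan(W(-75,-85,69.3),down(46.6),smax=8)
E
```

```text
t 10.8 q [ 0.549  0.653  0.06   2.109 -0.105  0.372  1.51 ] p [ 435.3 -358.8   69.4] F [-0.3  0.7 -5.2] w 40.4
[-85.4 -84.   69.4]
n 2 dist 10.5 turn 0.6
[[[-0.035,-0.003,0.001,0.0,0.001,0.0],[-0.035,-0.003,0.001,0.0,0.001,0.0]]]
```

Request:
servo_tool --increments '[[[-0.035, -0.005, 0.002, 0, 0, 0], [0, 0, 0, 0, 0, 0]]]'

```text
t: 11.0
eef_pos: [438.8, -363.3, 69.3]
tcp_rot: [1.155, 2.91, -0.001]
force: [-0.1, 0.6, -4.1]
width: 40.3
```

Request:
servo_tool --increments '[[[-0.03, 0, 0.004, 0, 0, 0], [0, 0, 0, 0, 0, 0]]]'

```text
t: 11.2
eef_pos: [442.3, -366.8, 68.8]
tcp_rot: [1.155, 2.91, -0.001]
force: [0.5, -0.4, -4.8]
width: 40.5
```

```bash
python3 - <<'E'
from lod import *
o=log(); print(L(o['eef_pos']).round(1))
plan(W(-60,-85,69.3),down(46.6),smax=8)
E
```

```text
t 11.2 q [ 0.553  0.661  0.061  2.085 -0.104  0.388  1.513] p [ 442.3 -366.8   68.8] F [ 0.5 -0.4 -4.8] w 40.5
[-74.8 -84.9  68.8]
n 2 dist 14.8 turn 0.6
[[[-0.049,-0.001,-0.001,0.0,0.001,0.0],[-0.049,-0.0,-0.001,0.0,0.001,0.0]]]
```

Request:
servo_tool --increments '[[[-0.035, 0, 0, 0, 0, 0], [0, 0, 0, 0, 0, 0]]]'

```text
t: 11.4
eef_pos: [446.5, -370.7, 68.9]
tcp_rot: [1.155, 2.91, -0.001]
force: [0.4, 0.0, -5.1]
width: 40.3
```

Request:
servo_tool --increments '[[[-0.035, 0, 0, 0, 0, 0], [0, 0, 0, 0, 0, 0]]]'

```text
t: 11.6
eef_pos: [450.7, -374.6, 68.9]
tcp_rot: [1.155, 2.91, -0.001]
force: [0.7, 0.4, -5.8]
width: 40.5
```

```bash
python3 - <<'E'
from lod import *
o=log(); print(L(o['eef_pos']).round(1))
plan(W(-41.5,-85,69.3),down(46.6),smax=8)
E
```

```text
t 11.6 q [ 0.556  0.669  0.062  2.059 -0.103  0.406  1.514] p [ 450.7 -374.6   68.9] F [ 0.7  0.4 -5.8] w 40.5
[-63.3 -84.8  68.9]
n 3 dist 21.8 turn 0.6
[[[-0.049,-0.001,-0.0,0.0,0.001,0.0],[-0.049,-0.0,-0.0,0.0,0.001,0.0],[-0.049,-0.0,-0.001,0.0,0.001,0.0]]]
```

Request:
servo_tool --increments '[[[-0.035, 0, 0, 0, 0, 0], [0, 0, 0, 0, 0, 0]]]'

```text
t: 11.8
eef_pos: [454.9, -378.6, 69.0]
tcp_rot: [1.155, 2.91, -0.001]
force: [0.1, 0.2, -4.6]
width: 40.7
```

Request:
servo_tool --increments '[[[-0.035, 0, 0, 0, 0, 0], [0, 0, 0, 0, 0, 0]]]'

```text
t: 12.0
eef_pos: [459.0, -382.4, 69.0]
tcp_rot: [1.155, 2.91, -0.001]
force: [-1.2, 0.6, -5.4]
width: 40.2
```

Request:
servo_tool --increments '[[[-0.035, 0, 0, 0, 0, 0], [0, 0, 0, 0, 0, 0]]]'

```text
t: 12.2
eef_pos: [463.1, -386.3, 69.0]
tcp_rot: [1.155, 2.911, -0.001]
force: [-0.6, 0.2, -5.6]
width: 40.3
```

```bash
python3 - <<'E'
from lod import *
o=log(); print(L(o['eef_pos']).round(1),L([*(O+o['force'][:2]),0]))
E
```

```text
t 12.2 q [ 0.559  0.681  0.065  2.019 -0.102  0.434  1.517] p [ 463.1 -386.3   69. ] F [-0.6  0.2 -5.6] w 40.3
[-46.3 -84.8  69. ] [-0.54944403 -0.28032878  0.        ]
```

Another 5 mm to the seat, then lower.

Request:
servo_tool --increments '[[[-0.03, 0, 0, 0, 0, 0], [0, 0, 0, 0, 0, 0]]]'

```text
t: 12.4
eef_pos: [466.7, -389.6, 69.0]
tcp_rot: [1.155, 2.911, -0.0]
force: [0.7, 0.0, -5.2]
width: 40.2
```

Request:
servo_tool --increments '[[[0, 0, 0.012, 0, 0, 0]]]'

```text
t: 12.5
eef_pos: [466.7, -389.7, 67.3]
tcp_rot: [1.155, 2.911, -0.0]
force: [-2.4, 2.1, 2.7]
width: 40.4
```

Request:
servo_tool --increments '[[[0, 0, 0.012, 0, 0, 0]]]'

```text
t: 12.6
eef_pos: [466.7, -389.7, 65.8]
tcp_rot: [1.155, 2.91, -0.0]
force: [-1.3, 1.4, 3.1]
width: 40.4
```

Request:
servo_tool --increments '[[[0, 0, 0, 0, 0, 0]]]'

```text
t: 12.7
eef_pos: [466.6, -389.7, 65.8]
tcp_rot: [1.155, 2.91, -0.001]
force: [-0.0, -0.3, -4.9]
width: 40.6
```

Request:
servo_tool --increments '[[[0, 0, 0.008, 0, 0, 0]]]'

```text
t: 12.8
eef_pos: [466.7, -389.7, 64.8]
tcp_rot: [1.155, 2.91, -0.001]
force: [-1.3, 0.3, 3.9]
width: 40.1
```

```bash
python3 - <<'E'
from lod import *
o=log(); print(L(o['eef_pos']).round(1),L([*(O+o['force'][:2]),0]),o['moment'])
s=cam('scene'); show(s['color'],'s7.png',(390,160,490,250),6)
E
```

```text
t 12.8 q [ 0.561  0.691  0.064  2.01  -0.102  0.433  1.518] p [ 466.7 -389.7   64.8] F [-1.3  0.3  3.9] w 40.1
[-41.4 -84.8  64.8] [-1.16543386 -0.62455055  0.        ] [ 0.12982608  0.30552269 -0.00621959]
```

View pics/s7.png

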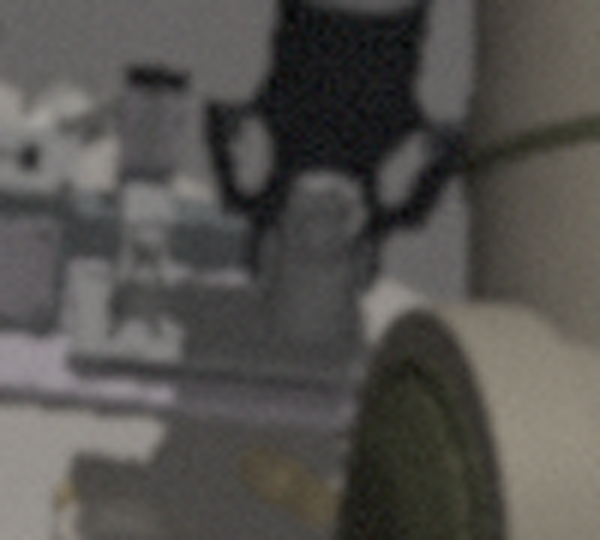

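The weight hangs between the fingers in the big yoke (crop (320,260)), clear of the plate. There was a light 8 N contact from 67.3 mm downward, close to where I expected the seat. I release gently.

Request:
servo_tool --increments '[[[0, 0, 0, 0, 0, 0], [0, 0, 0, 0, 0, 0]]]' --grip_force 20

```text
t: 13.05
eef_pos: [466.7, -389.7, 64.7]
tcp_rot: [1.155, 2.91, -0.001]
force: [-0.3, 0.6, -0.0]
width: 40.3
```

Request:
servo_tool --increments '[[[0, 0, 0, 0, 0, 0], [0, 0, 0, 0, 0, 0], [0, 0, 0, 0, 0, 0]]]' --claw 0.1

```text
t: 13.35
eef_pos: [467.3, -390.1, 65.0]
tcp_rot: [1.154, 2.909, -0.001]
force: [-0.0, 0.4, 0.6]
width: 46.8
```

Request:
servo_tool --increments '[[[0, 0, 0, 0, 0, 0], [0, 0, 0, 0, 0, 0], [0, 0, 0, 0, 0, 0]]]' --claw 0.45

```text
t: 13.65
eef_pos: [467.6, -390.4, 65.1]
tcp_rot: [1.154, 2.908, -0.002]
force: [-0.1, -0.4, -0.9]
width: 61.7
```

```bash
python3 - <<'E'
from lod import *
o=log(); print(L(o['eef_pos']).round(1),R.from_rotvec(o['tcp_rot']).as_matrix().round(3).tolist())
plan(W(-120,-85,66),down(46.6),smax=12)
E
```

```text
t 13.65 q [ 0.561  0.691  0.064  2.009 -0.102  0.431  1.518] p [ 467.6 -390.4   65.1] F [-0.1 -0.4 -0.9] w 61.7
[-40.3 -84.7  65.1] [[-0.728, 0.686, 0.012], [0.686, 0.728, -0.006], [-0.013, 0.004, -1.0]]
n 7 dist 79.7 turn 0.8
[[[0.076,-0.0,-0.002,0.0,0.0,0.0],[0.076,-0.0,-0.002,0.0,0.0,0.0],[0.076,-0.0,-0.002,0.0,0.0,0.0],[0.076,-0.0,-0.001,0.0,0.0,0.0],[0.076,-0.0,-0.001,0.0,0.0,0.0]]]
[[[0.076,-0.0,-0.001,0.0,0.0,0.0],[0.076,-0.0,-0.001,0.0,0.0,0.0]]]
```

Request:
servo_tool --increments '[[[0, 0, -0.08, 0, 0, 0], [0, 0, -0.12, 0, 0, 0], [0, 0, -0.2, 0, 0, 0], [0, 0, -0.2, 0, 0, 0], [0, 0, -0.2, 0, 0, 0]]]'

```text
t: 14.15
eef_pos: [464.3, -388.3, 187.8]
tcp_rot: [1.157, 2.915, 0.001]
force: [0.3, 0.4, -0.0]
width: 61.8
```

```bash
python3 - <<'E'
from lod import *
o=log()
plan(W(35,105,215),down(-43.4),smax=36,tmax=7)
E
```

```text
t 14.15 q [ 0.535  0.516  0.1    1.939 -0.082  0.685  1.5  ] p [ 464.3 -388.3  187.8] F [ 0.3  0.4 -0. ] w 61.8
n 13 dist 208.0 turn 90.1
[[[-0.041,0.098,-0.013,0.0,0.0,0.019],[-0.029,0.102,-0.014,0.0,0.0,0.019],[-0.016,0.105,-0.014,0.0,0.0,0.019],[-0.003,0.106,-0.014,0.0,0.0,0.019],[0.009,0.105,-0.014,0.0,0.0,0.019]]]
[[[0.022,0.103,-0.014,0.0,0.0,0.019],[0.034,0.1,-0.014,0.0,0.0,0.019],[0.046,0.095,-0.014,0.0,0.0,0.019],[0.057,0.089,-0.014,0.0,0.0,0.019],[0.068,0.081,-0.014,0.0,0.0,0.019]]]
[[[0.077,0.073,-0.014,0.0,0.0,0.019],[0.085,0.063,-0.014,0.0,0.0,0.019],[0.092,0.052,-0.014,0.0,0.0,0.019]]]
```

Request:
servo_tool --increments '[[[-0.041, 0.098, -0.08, 0, 0, 0.019], [-0.029, 0.102, -0.06, 0, 0, 0.019], [-0.016, 0.105, -0.04, 0, 0, 0.019], [-0.003, 0.106, 0, 0, 0, 0.019], [0.009, 0.105, 0, 0, 0, 0.019]]]'

```text
t: 14.65
eef_pos: [537.5, -358.5, 228.2]
tcp_rot: [1.988, 2.411, 0.008]
force: [-0.2, 0.2, 0.2]
width: 62.0
```

Request:
servo_tool --increments '[[[0.022, 0.103, 0, 0, 0, 0.019], [0.034, 0.1, 0, 0, 0, 0.019], [0.046, 0.095, 0, 0, 0, 0.019], [0.057, 0.089, 0, 0, 0, 0.019], [0.068, 0.081, 0, 0, 0, 0.019]]]'

```text
t: 15.15
eef_pos: [613.3, -325.7, 235.2]
tcp_rot: [2.631, 1.687, 0.023]
force: [0.0, -0.8, -0.1]
width: 62.0
```

Request:
servo_tool --increments '[[[0.077, 0.073, 0, 0, 0, 0.019], [0.085, 0.063, 0, 0, 0, 0.019], [0.092, 0.052, 0, 0, 0, 0.019], [0, 0, 0, 0, 0, 0]]]'

```text
t: 15.55
eef_pos: [661.2, -303.9, 239.4]
tcp_rot: [2.901, 1.174, 0.033]
force: [-0.5, -0.0, 0.1]
width: 62.2
```

```bash
python3 - <<'E'
from lod import *
o=log(); print(L(o['eef_pos']).round(1))
ds=[r.read_camera('top') for i in range(4)];t=ds[0];D=np.array([d['depth'] for d in ds]);t['depth']=np.median(D,0)
u0,v0=444,238
for v in range(v0-8,v0+9): print(v,' '.join('%3d'%dep(t,u,v)[2] for u in range(u0-10,u0+12)))
m=load('topm')
# ball from earlier averaged top view
hsv=cv2.cvtColor(m['color'],cv2.COLOR_RGB2HSV)[160:190,405:435]
k=hsv[...,2]<50; ys,xs=np.nonzero(k); print('dark px',len(xs))
n,lab,st,ce=cv2.connectedComponentsWithStats(k.astype(np.uint8)); i=1+st[1:,4].argmax(); print(st[i],ce[i]+[405,160])
c=ce[i]+[405,160]; print('ball',onz(m,*c,161),L(onz(m,*c,161)),'depth', np.median([dep(m,c[0]+a,c[1]+b)[2] for a in(-1,0,1) for b in(-1,0,1)]))
s=cam('scene'); show(s['color'],'s8.png',(360,120,500,250),4.6)
E
```

```text
t 15.55 q [ 0.01   0.656  0.587  1.636 -0.437  0.958 -0.053] p [ 661.2 -303.9  239.4] F [-0.5 -0.   0.1] w 62.2
[ 41.  111.2 239.4]
230  37  36  32  35  37  39  35  36  40  37  34  91  95  93  91  90  92  91  91  92  92  92
231  34  35  34  36  38  36  41  36  36  36  90  92  93  92  91  92  93  94  91  89  93  93
232  37  38  37  35  35  36  36  36  35  87 106 111 111  91  92  92  91  92  93  92  93  94
233  36  37  36  33  35  36  36  79  80 103 109  99 108 108  93  92  96  92  93  90  91  94
234  37  37  34  34  68  80  81  82 104 108  91  95  94 110 108  92  90  90  92  89  92  13
235  35  35  54  70  78  81  83 103 109  90  90  93  93  96 104 108  89  93  92  94  17  17
236  38  52  66  78  83  81  99 110  91  99 104 104 104  92  97 103 110  91  89  40  14  16
237  51  63  75  83  79  97 109  95 100 105 104 106 106 101  93  93 104 110  37  38  40  14
238  54  64  78  79  91 101  90  99 104 103 104 103 103 103  92  93  94 107 107  37  38  38
239  55  63  76  93  92  92  90  98 103 104 104 105 104 102  94  94 107 110  34  38   0   0
240  53  67  93  93  93  93  83  96 102 104 103 106 105 105  94 106 110  34  38   2   0   0
241  54  93  95  91  94  83  80  83 100 101 105 105 102 103 105 109  36  34  -1   0   0   0
242  91  94  93  81  83  79  83  83  81  97 105 105  95 103 108  36  34   1   3   2  -1   0
243  94  56  65  75  79  82  84  82  82  93  90  93 102 110  39  36  34   1   0  -1   0   0
244  35  48  57  67  73  79  81  81  92  93  92  97 105  35  37  33   0  -1  -2  -2  -2   0
245  38  38  46  54  62  72  79  82  91  93  90  80  37  34  33   0   0   0   0   1   0  -1
246  37  34  37  36  45  49  53  92  94  91  35  33  33  31   0   0  -2   0  -1  -1   2   0
dark px 47
[12 14  9  8 47] [421.29787234 177.46808511]
ball [ 651.19482155 -301.33933106  161.        ] [ 31.9925141  106.17260538 161.        ] depth 173.72735129586476
```

View pics/s8.png

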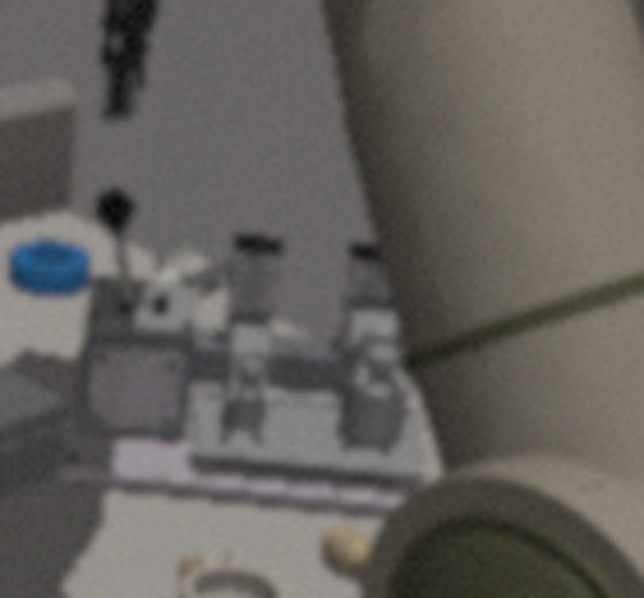

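The depth map confirms the big weight is seated: knob top at 104 mm, centred between the cheeks at 110 mm, and shoulder at 82 mm. It hangs about 4 mm clear of the plate. The scene crop shows the released weight hanging at (372,405) and the lever ball at (116,207) below the gripper. Next is the lever.

```bash
python3 - <<'E'
from lod import *
print(tri(load('topm'),(421.3,177.5),load('scene'),(385.2,165)),W(35,105,161))
plan([651.5,-303,150],down(-43.4),smax=30)
E
```

```text
(array([ 650.50946623, -302.04852898,  161.05295945]), np.float64(1.8304655764084594)) [ 652.57430212 -304.25772243  161.        ]
n 3 dist 90.0 turn 2.9
[[[-0.007,-0.02,0.199,0.001,-0.001,-0.002],[-0.006,-0.019,0.199,0.001,-0.001,-0.002],[-0.004,-0.018,0.199,0.001,-0.001,-0.002]]]
```

Request:
servo_tool --increments '[[[-0.017, -0.057, 0.06, 0.003, -0.003, -0.006], [0, 0, 0.15, 0, 0, 0], [0, 0, 0, 0, 0, 0]]]'

```text
t: 16.1
eef_pos: [647.1, -303.8, 207.3]
tcp_rot: [2.886, 1.241, -0.012]
force: [0.0, 0.7, -0.2]
width: 62.4
```

```bash
python3 - <<'E'
from lod import *
o=log();print(L(o['eef_pos']).round(1))
plan([651.5,-303,150],down(-43.4),smax=30)
E
```

```text
t 16.1 q [ 0.022  0.681  0.565  1.674 -0.43   0.919 -0.005] p [ 647.1 -303.8  207.3] F [ 0.   0.7 -0.2] w 62.4
[ 30.7 101.6 207.3]
n 2 dist 57.5 turn 0.4
[[[0.013,0.009,0.191,-0.0,0.001,-0.0],[0.013,0.009,0.191,-0.0,0.001,-0.0]]]
```

Request:
servo_tool --increments '[[[0.013, 0.009, 0.191, 0, 0, 0], [0.013, 0.009, 0.18, 0, 0, 0], [0, 0, 0, 0, 0, 0]]]'

```text
t: 16.4
eef_pos: [650.3, -303.9, 152.1]
tcp_rot: [-2.884, -1.247, 0.013]
force: [0.1, -0.1, -0.5]
width: 61.7
```

Request:
servo_tool --increments '[[[0, 0, 0, 0, 0, 0], [0, 0, 0, 0, 0, 0], [0, 0, 0, 0, 0, 0], [0, 0, 0, 0, 0, 0]]]' --claw -1 --grip_force 60

```text
t: 16.8
eef_pos: [649.5, -305.2, 155.5]
tcp_rot: [2.882, 1.248, -0.014]
force: [-0.3, -2.6, -9.0]
width: 26.9
```

```bash
python3 - <<'E'
from lod import *
o=log();p=L(o['eef_pos']);print(p.round(1), R.from_rotvec(o['tcp_rot']).as_matrix().round(3).tolist())
E
```

```text
t 16.8 q [ 0.045  0.736  0.53   1.705 -0.466  0.834  0.027] p [ 649.5 -305.2  155.5] F [-0.3 -2.6 -9. ] w 26.9
[ 33.4 102.2 155.5] [[0.684, 0.729, -0.008], [0.729, -0.684, -0.004], [-0.008, -0.003, -1.0]]
```

Request:
servo_tool --increments '[[[0.001, -0.05, -0.014, 0, 0, 0], [0.001, -0.05, -0.01, 0, 0, 0]]]'

```text
t: 17.0
eef_pos: [640.2, -296.2, 160.1]
tcp_rot: [2.878, 1.244, -0.01]
force: [6.9, -8.4, -11.6]
width: 27.2
```

Request:
servo_tool --increments '[[[0.001, -0.05, -0.006, 0, 0, 0], [0.001, -0.05, -0.003, 0, 0, 0]]]'

```text
t: 17.2
eef_pos: [631.0, -286.3, 163.5]
tcp_rot: [2.873, 1.242, -0.003]
force: [3.9, -4.0, -4.2]
width: 27.0
```

```bash
python3 - <<'E'
from lod import *
o=log();p=L(o['eef_pos']);print(p.round(1), L([*(O+o['force'][:2]),0]).round(1),R.from_rotvec(o['tcp_rot']).as_matrix()[:,2].round(3).tolist())
E
```

```text
t 17.2 q [ 0.013  0.696  0.536  1.771 -0.463  0.795  0.021] p [ 631.  -286.3  163.5] F [ 3.9 -4.  -4.2] w 27.0
[  6.9 103.2 163.5] [ 5.6 -0.3  0. ] [0.003, -0.011, -1.0]
```

Request:
servo_tool --increments '[[[0, -0.04, 0.01, 0, 0, 0], [0, -0.025, 0.006, 0, 0, 0]]]'

```text
t: 17.4
eef_pos: [627.2, -282.3, 164.0]
tcp_rot: [2.863, 1.237, 0.008]
force: [6.4, -9.5, -11.4]
width: 26.8
```

```bash
python3 - <<'E'
from lod import *
o=log();p=L(o['eef_pos']);print(p.round(1), L([*(O+o['force'][:2]),0]).round(1))
E
```

```text
t 17.4 q [ 0.004  0.686  0.537  1.793 -0.466  0.77   0.02 ] p [ 627.2 -282.3  164. ] F [  6.4  -9.5 -11.4] w 26.8
[  1.4 103.5 164. ] [11.2 -2.5  0. ]
```

Request:
servo_tool --increments '[[[0, -0.025, 0.01, 0, 0, 0], [0, 0, 0.01, 0, 0, 0], [0, 0, 0, 0, 0, 0]]]'

```text
t: 17.7
eef_pos: [627.5, -282.6, 164.0]
tcp_rot: [2.852, 1.231, 0.018]
force: [1.5, -3.4, -10.1]
width: 26.9
```

```bash
python3 - <<'E'
from lod import *
o=log();p=L(o['eef_pos']);print(p.round(1), L([*(O+o['force'][:2]),0]).round(1),R.from_rotvec(o['tcp_rot']).as_matrix()[:,2].round(3).tolist())
ds=[r.read_camera('top') for i in range(3)];t=ds[0];t['depth']=np.median([d['depth'] for d in ds],0)
q=np.array([L(dep(t,u,v)) for u in range(405,445) for v in range(200,250)])
k=q[(abs(q[:,1])<9)&(q[:,0]<-32)&(q[:,0]>-50)]; print('small knob/yoke z pct',np.percentile(k[:,2],[20,50,70,80,90,97]).round(0))
m=load('topm'); q=np.array([L(dep(m,u,v)) for u in range(405,445) for v in range(200,250)]); k=q[(abs(q[:,1])<9)&(q[:,0]<-32)&(q[:,0]>-50)]; print('before',np.percentile(k[:,2],[20,50,70,80,90,97]).round(0))
E
```

```text
t 17.7 q [ 1.000e-03  6.820e-01  5.370e-01  1.803e+00 -4.680e-01  7.510e-01
  2.200e-02] p [ 627.5 -282.6  164. ] F [  1.5  -3.4 -10.1] w 26.9
[  1.9 103.5 164. ] [ 3.5 -1.4  0. ] [0.024, -0.028, -0.999]
small knob/yoke z pct [83. 85. 86. 87. 87. 87.]
before [75. 84. 84. 85. 86. 86.]
```

Request:
servo_tool --increments '[[[0, 0, 0, 0, 0, 0], [0, 0, 0, 0, 0, 0]]]' --grip_force 20

```text
t: 18.05
eef_pos: [627.6, -282.5, 163.9]
tcp_rot: [2.853, 1.231, 0.018]
force: [2.7, -2.5, -4.6]
width: 26.9
```

```bash
python3 - <<'E'
from lod import *
o=log();p=L(o['eef_pos']);print(p.round(1), L([*(O+o['force'][:2]),0]).round(1))
plan(W(-1.5,104,161),down(-43.4),n=3)
E
```

```text
t 18.05 q [ 1.000e-03  6.820e-01  5.370e-01  1.802e+00 -4.690e-01  7.510e-01
  2.200e-02] p [ 627.6 -282.5  163.9] F [ 2.7 -2.5 -4.6] w 26.9
[  1.9 103.6 163.9] [3.7 0.  0. ]
n 3 dist 4.5 turn 2.1
[[[0.001,-0.008,0.006,0.002,0.0,0.0],[0.001,-0.008,0.006,0.002,0.0,0.0],[0.001,-0.008,0.006,0.002,0.0,0.0]]]
```

Request:
servo_tool --increments '[[[0.001, -0.02, 0.006, 0.003, 0, 0], [0.001, -0.015, 0.006, 0.003, 0, 0], [0, 0, 0, 0, 0, 0]]]'

```text
t: 18.35
eef_pos: [627.0, -280.5, 164.7]
tcp_rot: [2.88, 1.244, 0.001]
force: [-0.6, -1.6, -1.2]
width: 26.9
```

```bash
python3 - <<'E'
from lod import *
o=log();p=L(o['eef_pos']);print(p.round(1), L([*(O+o['force'][:2]),0]).round(1),R.from_rotvec(o['tcp_rot']).as_matrix()[:,2].round(3).tolist())
ds=[r.read_camera('top') for i in range(4)];t=ds[0];t['depth']=np.median([d['depth'] for d in ds],0)
for v in range(214,232): print(v,' '.join('%3d'%dep(t,u,v)[2] for u in range(411,432)))
E
```

```text
t 18.35 q [ 0.01   0.689  0.534  1.782 -0.466  0.795  0.02 ] p [ 627.  -280.5  164.7] F [-0.6 -1.6 -1.2] w 26.9
[1.000e-01 1.047e+02 1.647e+02] [ 0.6 -1.6  0. ] [0.003, -0.004, -1.0]
214 747 747 743 741 739 737 735 733 729 727 723 721 717 715 711 706 703 697 693 687 683
215 748 746 743 742 739 737 734 733 728 726 721 719 716 712 709 704 699 694 688 681 680
216 746 747 743 741 738 736 734 731 728 725 721 718 714 709 707 702 697 690 682 680  78
217 747 745 744 742 738 735 734 730 727 722 719 717 712 709 701 698 692 683 679  80  79
218 748 745 743 740 737 735 731 728 726 723 718 714 710 706 700 692 684 676  80  78  79
219 746 745 742 739 736 734 731 727 722 720 716 712 707 701 693 684 674  90  94  79  35
220 746 744 742 739 735 733 729 725 722 718 714 708 703 696 686 672  86  79  87  93  37
221 745 743 739 736 734 730 726 724 720 714 709 703 696 682 668  90  87  85  94  37  33
222 744 741 738 735 731 729 724 721 716 710 704 696 666  88  90  88  83  94  34  37  35
223 744 740 736 733 730 725 722 716 711 705 695  73  69  84  80  82  89  36  36  35  35
224 741 738 735 733 728 724 717 712 705 694  68  73  75  78  81  96  36  32  35  37  34
225 740 736 732 728 723 718 713 706  42  49  59  63  80  78  93  34  35  35  37  34  35
226 737 734 730 725 719 714 706  32  35  35  35  80  79  83  34  37  35  36  36  37  35
227 735 730 726 721 714 704  37  33  33  35  80  79  80  35  34  35  35  36  35  35  37
228 734 728 722 716 701  37  37  34  36  34  78  35  38  34  37  37  35  37  35  38  33
229 728 721 713  35  38  39  38  36  36  78  81  37  39  34  34  36  36  34  37  34  37
230 723 715  36  39  33  35  38  39  78  80  34  37  36  39  38  35  37  34  33  38  36
231 372  40  37  35  37  35  38  37  34  79  36  33  37  37  35  38  32  31  36  37  35
```

Request:
servo_tool --increments '[[[0, -0.015, 0, 0, 0, 0], [0, 0, 0, 0, 0, 0]]]'

```text
t: 18.75
eef_pos: [625.7, -278.9, 164.5]
tcp_rot: [2.877, 1.244, 0.003]
force: [3.1, -1.4, -1.1]
width: 27.1
```

Request:
servo_tool --increments '[[[-0.04, 0, -0.005, 0, 0, 0], [-0.04, 0, -0.005, 0, 0, 0]]]' --grip_force 45

```text
t: 18.95
eef_pos: [618.9, -286.5, 166.5]
tcp_rot: [2.875, 1.247, 0.007]
force: [3.2, -0.4, 1.8]
width: 26.9
```

```bash
python3 - <<'E'
from lod import *
o=log();p=L(o['eef_pos']);print(p.round(1), L([*(O+o['force'][:2]),0]).round(1),R.from_rotvec(o['tcp_rot']).as_matrix()[:,2].round(3).tolist())
E
```

```text
t 18.95 q [ 0.021  0.679  0.532  1.796 -0.465  0.784  0.037] p [ 618.9 -286.5  166.5] F [ 3.2 -0.4  1.8] w 26.9
[ -1.7  94.8 166.5] [2.6 1.9 0. ] [0.007, -0.005, -1.0]
```

Request:
servo_tool --increments '[[[-0.04, 0, -0.005, 0, 0, 0], [-0.04, 0, -0.003, 0, 0, 0], [-0.04, 0, 0, 0, 0, 0], [-0.04, 0, 0.003, 0, 0, 0]]]'

```text
t: 19.35
eef_pos: [597.3, -306.2, 166.2]
tcp_rot: [2.88, 1.244, -0.001]
force: [-0.5, -0.3, 0.4]
width: 0.0
```

```bash
python3 - <<'E'
from lod import *
o=log();p=L(o['eef_pos']);print(p.round(1), L([*(O+o['force'][:2]),0]).round(1),R.from_rotvec(o['tcp_rot']).as_matrix()[:,2].round(3).tolist())
E
```

```text
t 19.35 q [ 0.058  0.669  0.53   1.818 -0.46   0.776  0.073] p [ 597.3 -306.2  166.2] F [-0.5 -0.3  0.4] w 0.0
[ -3.9  65.6 166.2] [-0.2 -0.6  0. ] [0.001, -0.004, -1.0]
```

The ball slipped out sideways, with the jaws now shut at width 0. I lift and push it with the closed fingers instead.

Request:
servo_tool --increments '[[[-0.05, 0, -0.1, 0, 0, 0], [0, 0, -0.2, 0, 0, 0], [0.2, 0, -0.1, 0, 0, 0], [0.25, 0, 0, 0, 0, 0], [0.22, 0, 0, 0, 0, 0]]]'

```text
t: 19.85
eef_pos: [654.5, -246.3, 232.9]
tcp_rot: [2.89, 1.222, -0.006]
force: [-1.0, 0.5, -0.7]
width: -0.1
```

```bash
python3 - <<'E'
from lod import *
o=log();p=L(o['eef_pos']);print(p.round(1))
s=cam('scene');t=cam('top')
a=cv2.resize(s['color'][130:250,360:480],None,fx=3.3,fy=3.3,interpolation=cv2.INTER_CUBIC)
b=cv2.resize(t['color'][150:260,380:480],None,fx=3.9,fy=3.9,interpolation=cv2.INTER_CUBIC)
im=np.zeros((440,800,3),np.uint8);im[:a.shape[0],:a.shape[1]]=a;im[:b.shape[0],400:400+b.shape[1]]=b
show(im,'s9.png')
E
```

```text
t 19.85 q [-0.081  0.638  0.592  1.694 -0.418  0.939 -0.1  ] p [ 654.5 -246.3  232.9] F [-1.   0.5 -0.7] w -0.1
[ -3.4 148.5 232.9]
```

View pics/s9.png

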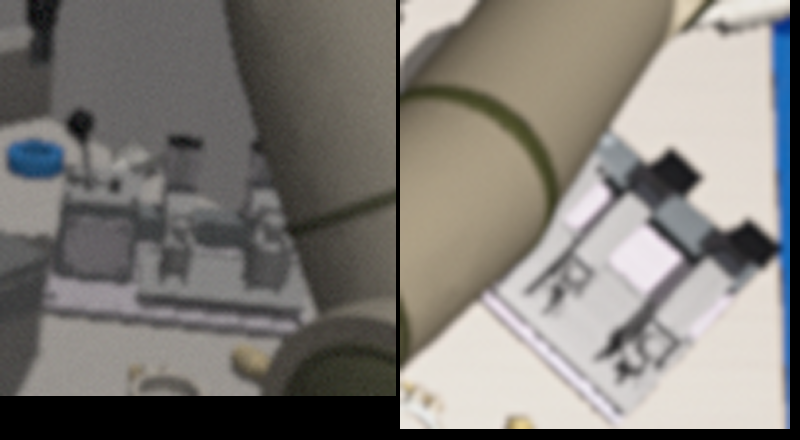

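```bash
python3 - <<'E'
from lod import *
s=load('scene')
hsv=cv2.cvtColor(s['color'],cv2.COLOR_RGB2GRAY)[155:182,372:400]
k=(hsv<45).astype(np.uint8);n,lab,st,ce=cv2.connectedComponentsWithStats(k); i=1+st[1:,4].argmax();c=ce[i]+[372,155];print(st[i],c)
for c in (c,(384.5,167.9)):
    o,w=ray(s,*c)
    for xl in(-1.5,2):
        lam=(xl-(o[:2]-O)@X)/(w[:2]@X); p=o+lam*w; print(xl,L(p).round(1), 'dist pivot',np.linalg.norm(L(p)-[-1.5,78,55]).round(1),'sel',np.arctan2(L(p)[1]-78,L(p)[2]-55).round(3))
E
```

```text
[ 9  9  7  8 36] [383.83333333 167.30555556]
-1.5 [ -1.5 106.5 165.6] dist pivot 114.2 sel 0.252
2 [  2.  106.7 164.3] dist pivot 113.0 sel 0.257
-1.5 [ -1.5 104.2 163.7] dist pivot 111.9 sel 0.237
2 [  2.  104.4 162.4] dist pivot 110.6 sel 0.241
```

Request:
servo_tool --increments '[[[0, 0.012, 0.16, 0, 0, 0], [0, 0, 0.16, 0, 0, 0], [0, 0, 0.15, 0, 0, 0], [0, 0, 0, 0, 0, 0]]]' --claw -1

```text
t: 20.35
eef_pos: [658.2, -244.4, 164.0]
tcp_rot: [2.884, 1.236, -0.001]
force: [0.2, 0.8, 1.1]
width: -0.6
```

```bash
python3 - <<'E'
from lod import *
o=log();p=L(o['eef_pos']);print(p.round(1))
plan(W(-1.5,132,161),down(-43.4),n=2)
E
```

```text
t 20.35 q [-0.051  0.708  0.539  1.744 -0.47   0.819 -0.052] p [ 658.2 -244.4  164. ] F [0.2 0.8 1.1] w -0.6
[ -2.  152.4 164. ]
n 2 dist 20.6 turn 0.3
[[[-0.068,0.002,0.01,0.0,0.0,-0.0],[-0.068,0.002,0.01,0.0,0.0,-0.0]]]
```

Request:
servo_tool --increments '[[[-0.068, 0.002, 0.01, 0, 0, 0], [-0.05, 0, 0.01, 0, 0, 0], [-0.04, 0, 0, 0, 0, 0], [-0.04, 0, 0, 0, 0, 0]]]'

```text
t: 20.75
eef_pos: [637.1, -269.5, 165.6]
tcp_rot: [2.882, 1.234, 0.004]
force: [1.1, 1.5, 1.3]
width: -0.1
```

Request:
servo_tool --increments '[[[-0.04, 0, 0, 0, 0, 0], [-0.04, 0, 0, 0, 0, 0]]]'

```text
t: 20.95
eef_pos: [628.4, -279.4, 167.1]
tcp_rot: [2.881, 1.233, 0.007]
force: [1.0, 1.0, -0.6]
width: 0.0
```

```bash
cat > st.py <<'E'
from lod import *
o=log();p=L(o['eef_pos']);print(p.round(1), L([*(O+o['force'][:2]),0]).round(1),R.from_rotvec(o['tcp_rot']).as_matrix()[:,2].round(3).tolist())
E
python3 st.py
```

```text
t 20.95 q [ 0.007  0.685  0.534  1.782 -0.466  0.794  0.011] p [ 628.4 -279.4  167.1] F [ 1.   1.  -0.6] w 0.0
[  0.4 106.4 167.1] [0.  1.4 0. ] [0.007, -0.005, -1.0]
```

Request:
servo_tool --increments '[[[-0.04, -0.005, 0.008, 0, 0, 0], [-0.04, 0, 0.008, 0, 0, 0], [-0.04, 0, 0.006, 0, 0, 0], [-0.03, 0, 0, 0, 0, 0]]]'

```text
t: 21.35
eef_pos: [610.8, -297.1, 163.8]
tcp_rot: [2.881, 1.232, 0.007]
force: [1.0, 1.1, -0.6]
width: -0.4
```

```bash
python3 st.py
```

```text
t 21.35 q [ 0.042  0.678  0.528  1.806 -0.467  0.774  0.048] p [ 610.8 -297.1  163.8] F [ 1.   1.1 -0.6] w -0.4
[ -0.3  81.5 163.8] [-0.   1.5  0. ] [0.008, -0.006, -1.0]
```

Request:
servo_tool --increments '[[[-0.03, 0, 0, 0, 0, 0], [-0.02, 0, 0, 0, 0, 0]]]'

```text
t: 21.55
eef_pos: [604.8, -303.1, 163.3]
tcp_rot: [2.882, 1.231, 0.007]
force: [2.4, 1.9, -1.1]
width: -0.1
```

Request:
servo_tool --increments '[[[-0.02, 0, 0, 0, 0, 0]]]'

```text
t: 21.65
eef_pos: [603.7, -304.1, 163.1]
tcp_rot: [2.882, 1.233, 0.009]
force: [7.2, 6.5, -1.9]
width: 0.3
```

```bash
python3 st.py
```

```text
t 21.65 q [ 0.057  0.675  0.525  1.813 -0.467  0.769  0.064] p [ 603.7 -304.1  163.1] F [ 7.2  6.5 -1.9] w 0.3
[ -0.6  71.5 163.1] [0.8 9.7 0. ] [0.008, -0.004, -1.0]
```

Request:
servo_tool --increments '[[[0.05, -0.05, 0, 0, 0, 0], [0.03, -0.2, 0, 0, 0, 0], [0, -0.12, 0.02, 0, 0, 0], [-0.1, 0, 0, 0, 0, 0], [-0.12, 0, 0, 0, 0, 0]]]'

```text
t: 22.15
eef_pos: [548.4, -277.2, 158.8]
tcp_rot: [2.879, 1.241, 0.008]
force: [-0.1, -0.7, 0.3]
width: 0.5
```

```bash
python3 st.py; python3 - <<'E'
from lod import *
plan(W(-36,49,160),down(-43.4),n=2)
E
```

```text
t 22.15 q [ 0.038  0.614  0.516  1.96  -0.471  0.678  0.091] p [ 548.4 -277.2  158.8] F [-0.1 -0.7  0.3] w 0.5
[-59.3  53.1 158.8] [ 0.4 -0.6  0. ] [0.007, -0.004, -1.0]
n 2 dist 23.7 turn 0.5
[[[-0.014,0.078,-0.003,0.001,-0.0,0.0],[-0.014,0.078,-0.004,0.001,-0.0,0.0]]]
```

Request:
servo_tool --increments '[[[-0.014, 0.078, -0.003, 0.001, 0, 0], [-0.014, 0.07, -0.003, 0.001, 0, 0], [0, 0.035, 0, 0, 0, 0], [0, 0.035, 0, 0, 0, 0]]]'

```text
t: 22.55
eef_pos: [567.3, -309.6, 160.7]
tcp_rot: [-2.884, -1.233, 0.002]
force: [-0.6, 1.3, 1.0]
width: 0.4
```

```bash
python3 st.py
```

```text
t 22.55 q [ 0.083  0.65   0.519  1.875 -0.463  0.743  0.102] p [ 567.3 -309.6  160.7] F [-0.6  1.3  1. ] w 0.4
[-23.2  42.6 160.7] [-1.3  0.6  0. ] [-0.003, 0.004, -1.0]
```

Request:
servo_tool --increments '[[[0.04, -0.015, 0, 0, 0, 0], [0, 0.04, 0, 0, 0, 0], [0, 0.04, 0, 0, 0, 0]]]'

```text
t: 22.85
eef_pos: [579.5, -311.3, 160.0]
tcp_rot: [-2.882, -1.234, 0.003]
force: [-2.5, 0.5, 2.0]
width: -0.0
```

```bash
python3 st.py
```

```text
t 22.85 q [ 0.082  0.664  0.52   1.847 -0.464  0.76   0.093] p [ 579.5 -311.3  160. ] F [-2.5  0.5  2. ] w -0.0
[-13.3  49.7 160. ] [-2.1 -1.4  0. ] [-0.004, 0.005, -1.0]
```

Contact with the ball. I keep pushing forward.

Request:
servo_tool --increments '[[[0, 0.04, 0, 0, 0, 0], [0, 0.04, 0.003, 0, 0, 0]]]'

```text
t: 23.05
eef_pos: [588.6, -319.3, 159.3]
tcp_rot: [-2.88, -1.235, 0.004]
force: [-2.6, 2.1, 2.4]
width: 0.0
```

Request:
servo_tool --increments '[[[0, 0.04, 0.003, 0, 0, 0], [0, 0.04, 0.005, 0, 0, 0]]]'

```text
t: 23.25
eef_pos: [596.8, -326.6, 157.5]
tcp_rot: [-2.876, -1.234, 0.006]
force: [-11.6, 9.7, 12.5]
width: 0.1
```

```bash
python3 st.py
```

```text
t 23.25 q [ 0.103  0.693  0.517  1.79  -0.464  0.795  0.096] p [ 596.8 -326.6  157.5] F [-11.6   9.7  12.5] w 0.1
[  9.9  50.4 157.5] [-15.1  -0.9   0. ] [-0.008, 0.009, -1.0]
```

Request:
servo_tool --increments '[[[0, 0.03, 0, 0, 0, 0]]]'

```text
t: 23.35
eef_pos: [597.7, -327.7, 157.1]
tcp_rot: [-2.869, -1.231, 0.011]
force: [-17.9, 15.0, 18.8]
width: 0.2
```

```bash
python3 st.py; cat > yk.py <<'E'
from lod import *
ds=[r.read_camera('top') for i in range(4)];t=ds[0];t['depth']=np.median([d['depth'] for d in ds],0)
for v in range(228,248): print(v,' '.join('%3d'%dep(t,u,v)[2] for u in range(430,456)))
E
python3 yk.py
```

```text
t 23.35 q [ 0.107  0.697  0.516  1.781 -0.463  0.807  0.096] p [ 597.7 -327.7  157.1] F [-17.9  15.   18.8] w 0.2
[ 11.2  50.3 157.1] [-23.4  -1.4   0. ] [-0.014, 0.015, -1.0]
228 756 754 751 749 746 743 740 737 734 731 728 724 720 715 711 705 699 692 671 668  85  83  85  84  86  84
229 755 753 749 748 745 742 738 736 732 729 725 721 716 712 706 700 690 665  84  85  86  82  85  82  84  86
230 754 752 748 745 744 740 737 733 729 726 724 716 713 707 698 688  83  81  86  86  86  83  86  83  85  84
231 753 750 747 745 741 738 734 732 727 723 719 711 706 698  84  86  86  83  84  82  81  84  82  85  82  85
232 752 748 747 742 739 736 733 728 723 719 713 706 697  92 101 100  84  84  84  82  87  84  85  85  85  85
233 751 747 744 741 737 733 728 725 719 714 706 364  90 104  90  97 104  83  86  85  82  85  82  83  85  13
234 749 745 742 738 736 730 725 719 714 704  77  87 101  83  83  88  98 100  85  88  86  84  81  85  17  16
235 745 744 740 736 732 727 721 712 388  76  85 100  87  83  86  84  87  97 103  84  79  83  85  16  16  17
236 744 741 737 732 726 720 712  78  78  84 102 102  92  96 
[... 535 characters left out ...]
  99 100 100 100  92 101  37  36  35   0   0  -1   0
242  35  38  33  82  82  84  72  77  78  78  79  76  89  95  98  98  92 100  35  36  35   0  -1   0   0   1
243  39  34  36  82  82  55  63  75  77  78  80  79  82  85  84  91 102  76  35  37  37   0   0   2   0  -2
244  37  37  33  36  34  48  58  64  74  76  77  78  86  85  84  97 101  35  36  34   0   0  -1   0   0  -2
245  37  35  35  33  33  38  46  54  63  71  73  84  85  85  76  74  35  33  33  -1   0   0   0   0  -2   0
246  34  35  34  38  34  36  37  36  42  52  55  85  84  35  37  37  37  35   0  -1   1   0   0   1   0  -2
247  35  36  41 711  36  38  38  36  38  41  84  84  33  38  35  36  37   0   0  -1   0   0   0   0   2   0
```

The big yoke is now about 9.5 mm lower, with its tines at 84.5 mm. The knob top is at about 100 mm (36 + 64), so the weight stands on the plate with its yoke free. I back off.

Request:
servo_tool --increments '[[[0, -0.06, 0, 0, 0, 0], [0, -0.15, 0, 0, 0, 0], [0, -0.1, -0.1, 0, 0, 0], [0, 0, -0.25, 0, 0, 0], [0, 0, -0.25, 0, 0, 0]]]'

```text
t: 24.05
eef_pos: [563.5, -296.6, 245.5]
tcp_rot: [-2.87, -1.229, 0.017]
force: [1.3, -0.3, 0.6]
width: -0.3
```

Request:
servo_tool --increments '[[[0.3, 0, -0.1, 0, 0, 0], [0.3, 0, 0, 0, 0, 0], [0.3, 0, 0, 0, 0, 0], [0.3, 0, 0, 0, 0, 0], [0.3, 0, 0, 0, 0, 0]]]'

```text
t: 24.55
eef_pos: [725.4, -142.5, 271.4]
tcp_rot: [-2.896, -1.213, -0.003]
force: [0.3, -0.5, -0.7]
width: 0.0
```

Request:
servo_tool --increments '[[[0.3, 0, 0, 0, 0, 0], [0, 0, 0, 0, 0, 0], [0, 0, 0, 0, 0, 0]]]'

```text
t: 24.85
eef_pos: [764.6, -101.2, 270.1]
tcp_rot: [-2.891, -1.229, -0.01]
force: [-0.8, -1.4, 0.2]
width: 0.2
```

```bash
python3 st.py; python3 yk.py | sed -n 4,18p; python3 - <<'E'
from lod import *
ds=[r.read_camera('top') for i in range(4)];t=ds[0];t['depth']=np.median([d['depth'] for d in ds],0)
for v in range(214,232): print(v,' '.join('%3d'%dep(t,u,v)[2] for u in range(409,434)))
s=cam('scene')
a=cv2.resize(s['color'][130:250,360:480],None,fx=3.3,fy=3.3,interpolation=cv2.INTER_CUBIC)
b=cv2.resize(t['color'][140:275,360:485],None,fx=3.2,fy=3.2,interpolation=cv2.INTER_CUBIC)
im=np.zeros((440,800,3),np.uint8);im[:a.shape[0],:a.shape[1]]=a;im[:b.shape[0],400:400+b.shape[1]]=b[:440]
show(im,'s10.png')
E
```

```text
t 24.85 q [-0.269  0.696  0.601  1.477 -0.425  1.095 -0.349] p [ 764.6 -101.2  270.1] F [-0.8 -1.4  0.2] w 0.2
[-23.1 329.5 270.1] [ 0.4 -1.6  0. ] [0.006, 0.003, -1.0]
231  37  37  37  35  34  35  34  34  38  35  36  34  36  34  85  86  84  86  87  82  81  88  85  83  84  86
232  37  39  35  35  36  33  38  34  33  35  37  36  35  91 103 102  86  86  83  84  82  85  85  85  84  85
233  37  38  34  34  36  38  36  37  37  39  35  34  89 101  89  98 101  87  84  86  83  85  85  85  83  14
234  36  36  36  39  37  36  33  35  65  75  73  92 102  83  83  91  98 102  86  81  83  84  84  85  16  20
235  35  36  33  37  36  38  58  72  76  79  87 100  84  85  86  85  88  95 100  85  84  82  86  17  16  17
236  37  35  36  35  42  52  68  76  77  86 100 105  92  96  97 100  85  87  95  99  85  86  38  41  20  16
237  34  36  34  41  49  65  73  77  83  98 101  92 101 100 101  99  97  84  87  96  99  84  38  39  40  16
238  35  35  38  40  55  64  75  83  91  99  85  99  99 102 100 101 101 101  84  88  97 102  34  33  36  38
239  35  37  37  43  54  66  83  84  83  85  91  94 101 102 101  99
[... 1860 characters left out ...]
  80  35  38  36  42  50  57  62  80  81  94  36  35  33  35  37  35  32  38
226  36  38  37  35  38  36  37  39  34  35  37  37  36  82  80  83  33  37  38  37  36  36  36  35  35
227  38  34  36  37  37  38  41  38  35  35  34  37  81  79  80  37  37  34  35  37  32  36  38  35  36
228  35  34  36  36  36  39  36  36  37  36  35  35  79  81  36  37  37  35  34  37  36  36  37  35  35
229  39  36  34  35  38  36  30  33  34  36  37  82  79  35  36  36  35  32  35  34  37  34  35  38  35
230  33  36  36  36  37  37  35  37  36  38  80  80  36  35  34  39  35  34  38  33  36  35  33  40  36
231  14  36  32  37  35  34  39  33  35  36  35  82  37  36  37  36  36  34  36  36  35  36  32  37  34
```

View pics/s10.png

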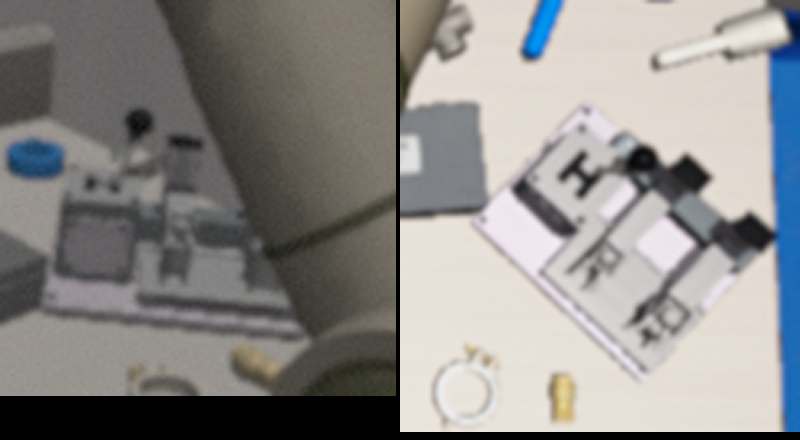

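The lever is in the right leg and fully forward, with the ball at (642,158). The small knob top is at 90 mm on tines at 80.5 mm, so it hangs about 5 mm clear. The big knob top is at 100 mm over tines at 84.5 mm, so the big weight stands on the plate. The clamp and coupler have not moved. I'm handing in.

```bash
python3 -c "
from plant import r
print(r.job_done())"
```

```text
the job is handed in; nothing more can be done
None
```

The loader now carries the big weight, and I handed the job in at about 25 s; no verdict was reported.

**What I did:** I lifted the big steel weight out of the block by its knob, set it on the free bench and regripped it by its body. I then slid its neck into the right-hand yoke, lowered it and let go. After that I brought the lever back to neutral, across to the right and fully forward to its stop.

**Last checks, by top-camera depth with the arm clear:**

| | Knob top | Tines | Result |
|---|---|---|---|
| Big weight | about 100 mm (plate 36 + weight 64) | about 84.5 mm | stands on the plate, yoke about 3.5 mm free of the knob |
| Small weight | about 90 mm | about 80.5 mm | hangs about 5 mm clear of the plate |

The last picture shows the lever in the right leg, fully forward, with the clamp ring and coupler where they were. I did not check the bystanders on the block side again at the end.

**What went less well:**
- **Slide into the yoke:** on the first try the weight's shoulder brushed the underside of the tines with about 10 N. I lowered it and slid it in without further contact.
- **Yoke height:** after I let go, the big yoke read about 2 mm lower than at the start, so the weight hung about 4 mm clear instead of 6. Lowering it had met about 8 N and probably pushed the yoke down.
- **Lever:** the gripped ball slipped out of the jaws when I moved it sideways. I moved it the rest of the way by pushing with closed fingers, at up to about 23 N sideways and 19 N upward (about 30 N in all) at the forward stop.

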